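Close the food-sample carrier: tray and lid hooked on and stacked

ROBOT

A 6-joint arm with a two-finger parallel gripper is mounted at the origin on a cart in front of the work surface, level with it; the furniture and walls round the work are solid. World frame = base frame: x ahead of the robot, y to its left, z up, the work surface at z = 0. Lengths are in m, angles in rad, forces in N, time in s.
With the tool pointing down it reaches from about 0.4 to 0.825 m from the base axis. Payload 7 kg.
Tool frame: the origin (TCP) lies midway between the tips of the shut fingers; the grasp point (between the pads) lies 19 mm behind it (env.grip_depth is the distance from the TCP to the grasp point, in m); x points along the fingers, y is the direction in which the jaws open and shut, and the axes are right-handed (so a half turn about x gives the same grasp; the last joint's range is limited). The gripper opens to 88 mm and grips with 3 to 60 N. Pads are 19 mm wide; open, the fingers measure 130 mm over their backs; the gripper's body (78 mm by 193 mm) begins 47 mm behind the grasp point.
Start: joints at [-0.967, 0.359, 0.012, 0, -1.224, -0.288], TCP at [0.21, -0.642, 0.227] pointing down, gripper open.
Joint ranges: [-3.07, 3.07], [-1.43, 2.12], [-1.02, 1.25], [-3.03, 1.67], [-3.05, -0], [-3.03, 3.03]. Speed limits (rad/s): [2.39, 2.39, 3.01, 3.14, 3.14, 3.14].

INTERFACE

Orientations are given as a 3x3 rotation matrix whose columns are the frame's x, y, z axes.
In Python, from rig import status, read_camera, calibration, ticket, env gives the robot as it stands. The module is installed in compiled form; this text tells all that it offers.
- The arm moves only by the tool carry_out, never from a script. Its argument "rows" is text: rows parted by semicolons, each of 5 numbers parted by spaces: the shift along the tool's x, y, z in cm, then the turn about the tool's x in degrees, then the finger opening in cm, from 0 to 8.76. A call has exactly 5 rows; each row shifts and turns the pose as measured when the row begins, along the tool's axes as they then stand; what a row does not reach is not made up. A row lasts 1/8 s, in which the tool goes at most 62.5 mm and 10.7 degrees, less where a joint would pass 70% of its speed; a pose out of reach is approached as far as the arm can. A call is refused whole if a number of a shift passes 6.25 or a number of a turn 10.7, either way. A call with a gripper value outside its range is refused whole. The fingers move at their own pace and stop on an object; "newtons" is the grip in N (left out, the last holds). Time passes only in rows, so rows that do not move let the fingers close, or fill a call up. It gives the time, the measured TCP pose, the force and the opening at its end, in the units of the state.
- status.observe(): the state, without advancing time (a new reading comes with each control period).
- read_camera(name): name is "side" or "top"; returns the picture (420x560x3 uint8, red, green, blue); there is no depth.
- calibration(name): a dict with "intrinsics" (3x3 intrinsics, pixels), "eye" and "attitude" of the camera in the world. Camera axes: x right, y down, z forward; pixel columns grow to the right and rows downward; lengths in m; the calibration is good to about 2 mm. A picture is of the moment at which its call begins. calibration takes no time and is no camera call.
- ticket.finish_job(): hands the job in, once; it reports no verdict.
The state is a dict: "time": time; "joint_pos": joint angles; "joint_vel": joint speeds; "tau": joint torques, N m; "position": TCP position; "ee_rot": TCP orientation; "ft_force": force on the tool from outside, world axes, zero at the start; "moment": the same for the moment, N m; "opening": finger opening in m.
Only numpy, scipy, OpenCV 4.12 (cv2) and the standard library are available. Lean on these libraries where they do the work, as an engineer would, in place of code of your own. Each camera call takes 0.05 s, during which the arm holds its last target.

TASK

Stack the food-sample carrier: put the divided tray on the metal carrier base, then the lid on the tray, each with its cut-off corners over the cut-off corners below. Each has a tongue that must go in under the overhanging catch on the end of the piece below, so bring it in well tilted, tongue end low, draw it in under the catch and lower the other end until the skirt sits fully home, level all round. Do not knock over the salt shaker or the spice jar behind the carrier, and leave the stack standing by itself.

Things in the scene. Friction and masses are not known exactly. Their poses are not given: they have to be found in the camera images.
- carrier: Aluminium base, fixed, 120 (x) x 100 (y) mm, both +x corners cut off at 45 deg (18 mm off each side); foot 8 mm high, 6 mm wider all round. Origin: centre of underside; z up, -x end roughly faces the robot. Shoulder (ledge 6 mm wide all round, z = 20 mm) with an upright rim inside it, 108 x 88 mm outside, 4 mm thick, 7 mm high. Catch at the -x end.
- carrier_seat (a point): Centre of the carrier at shoulder height (z = 20 mm), carrier's axes: the seated tray's origin comes here.
- carrier_catch (a point): Inner edge of the catch's lip, at its underside: 64 mm to -x of the seat, 8.5 mm above the shoulder. Catch is 36 mm wide in y: from x = -60 to -72 mm flat at shoulder level, then an upright from -72 to -78 mm; the lip (4 mm thick, top 12.5 mm above shoulder) reaches from the upright in to x = -64 mm. A level tongue does not pass; tilted 20 to 28 deg it does.
- tray: White tray, loose, 0.17 to 0.35 kg, same 120 x 100 outline and cut +x corners, lying upright. Origin: centre of underside. Skirt 4 mm thick, 9 mm deep, 2 mm play per side over the rim below. Tongue at the -x end: 24 mm wide, z 0 to 4 mm, out to x = -70 mm. Floor z = 12, shoulder z = 34 mm, rim and catch on it like the carrier's (catch bracket from z = 22 mm). Yaw -0.9 to 0.7.
- tray_grip (a point): On the tray's divider, 4 mm below its top, 34 mm above the tray's origin. The divider is 10 mm thick, runs 100 mm along the tray's x through the middle, from the floor (z = 12 mm) to z = 38 mm, with 35 mm free on either side: grip it here from above. Tray's axes.
- tray_seat (a point): Centre of the tray at shoulder height (34 mm above its origin), tray's axes: the seated lid's origin comes here. The tray's catch lies relative to this point just as the carrier's does to carrier_seat.
- lid: White lid, loose, 0.10 to 0.21 kg, lying skirt down, same 120 x 100 outline, cut +x corners, skirt and tongue (-x end) as the tray. Origin: centre of underside (skirt bottom). Top face z = 13 mm, with a handle bar 70 mm long (x), 12 mm thick, up to z = 41 mm. It lies turned 1.3 to 2.5 rad, so it must be turned to match.
- lid_grip (a point): On the lid's handle bar, 7 mm below its top, 34 mm above the lid's origin; the bar runs along the lid's x. Lid's axes.
- salt_shaker: Clear salt shaker with grey cap, 44 mm across, 90 mm tall, standing behind the carrier to the left; origin at its foot, z up. A bystander.
- pepper_jar: Small spice jar with mustard-yellow cap, 45 mm across, 100 mm tall, standing behind the carrier to the right; origin at its foot, z up. A bystander.

How it is judged:
On the way, in this order (a step that is already met when the one before it is completed fails the run):
1. the tray is hooked on and fully seated on the carrier (z of tray in the frame of carrier_seat between -0.003 and 0.0025 m and distance between tray and carrier_seat below 0.005 m and angle between the z axis of tray and the z axis of carrier, either way round below 0.03 rad), for 0.2 s.
2. the lid is hooked on and fully seated on the tray (z of lid in the frame of tray_seat below 0.0025 m and distance between lid and tray_seat below 0.005 m and angle between the z axis of lid and the z axis of tray, either way round below 0.03 rad), for 0.2 s.
At the end, for the whole second after the job is handed in: The tray's origin is within 5 mm of carrier_seat and no more than 2.5 mm above it, the lid's origin within 5 mm of tray_seat and no more than 2.5 mm above it, both level to 0.03 rad and turned to match the piece below to 0.08 rad, both at rest (all of step 2 and z of tray in the frame of carrier_seat below 0.0025 m and distance between tray and carrier_seat below 0.005 m and angle between the z axis of tray and the z axis of carrier, either way round below 0.03 rad and angle between the x axis of tray and the x axis of carrier, either way round below 0.08 rad and angle between the x axis of lid and the x axis of tray, either way round below 0.08 rad and z of tray in the frame of carrier above 0.015 m and angle between each of tray, lid's own z axis and vertical below 0.03 rad and linear speed of each of tray, lid below 0.02 m/s); the robot touches nothing.
It fails at once if the salt shaker or the pepper jar is knocked over (angle between any of salt_shaker, pepper_jar's own z axis and vertical above 0.6 rad).
It also fails if it takes over 67 s, if anything falls off the work surface, if the arm or the gripper's body presses on something with over 40 N, if the wrist force passes 120 N, or if a joint passes its speed limit or range.

## Working session

There is one attempt and no reset: what is moved stays moved. The work goes in short steps, Python scripts to look and compute and a tool call to move; the robot and the scene stay as the last step left them, time stands still between calls to the robot, and variables do not carry over. Pictures are saved under pics/ and viewed, and the job is handed in when it is done.

Besides the shell and the picture viewer there is one more tool, called after "Request:" in YAML: its name, and indented under it one key for each argument. carry_out: Moves the arm, as the interface text tells. Its arguments: {"type":"object","properties":{"rows":{"type":"string"},"newtons":{"type":"number"}},"required":["rows"]}

```bash
mkdir -p pics; ls
python3 - <<'E'
from rig import status, read_camera, calibration, ticket, env
import cv2, numpy as np
s=status.observe()
for k,v in s.items(): print(k,np.round(v,4).tolist())
print(env.grip_depth)
for n in("side","top"):
    c=calibration(n); print(n,{k:np.round(v,4).tolist() for k,v in c.items()})
    im=read_camera(n); cv2.imwrite(f"pics/{n}0.png",im[:,:,::-1])
E
```

```text
pics
time 0.0
joint_pos [-0.9669, 0.3594, 0.011, -0.0003, -1.2241, -0.2881]
joint_vel [0.0002, -0.0005, 0.0018, -0.0008, 0.0002, -0.0009]
tau [0.0004, -58.2718, 29.3054, 6.9972, 0.0067, -0.0002]
position [0.2095, -0.6412, 0.2256]
ee_rot [[-0.0007, -0.3105, 0.9506], [0.0015, 0.9506, 0.3105], [-1.0, 0.0016, -0.0002]]
ft_force [-0.5521, -0.7486, 0.5151]
moment [-0.0099, 0.0196, 0.0062]
opening 0.0874
0.0188
side {'intrinsics': [[394.0337, 0.0, 277.0116], [0.0, 394.0337, 214.8648], [0.0, 0.0, 1.0]], 'eye': [0.3365, 0.8636, 0.697], 'attitude': [[-0.9591, -0.1842, 0.2151], [-0.2827, 0.5756, -0.7673], [0.0175, -0.7967, -0.6041]]}
top {'intrinsics': [[471.5949, 0.0, 274.2553], [0.0, 471.5949, 210.2997], [0.0, 0.0, 1.0]], 'eye': [0.44, 0.0726, 1.0868], 'attitude': [[0.0062, -0.992, 0.1263], [-0.9995, -0.0102, -0.0304], [0.0315, -0.1261, -0.9915]]}
```

View pics/top0.png

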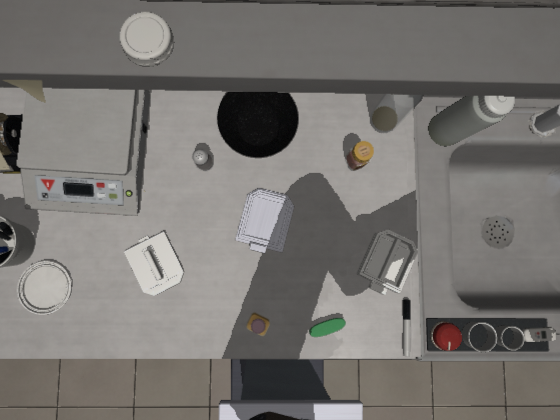

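View pics/side0.png

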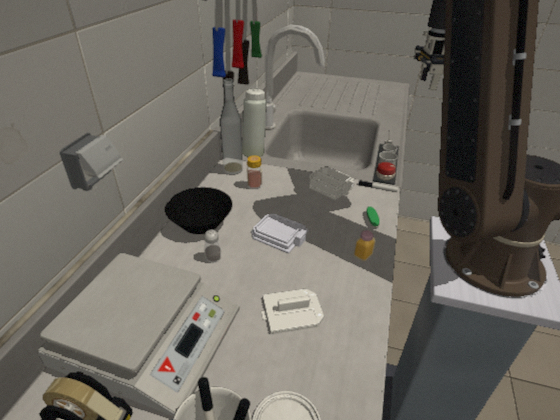

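Run:
```python
import cv2, numpy as np
im=cv2.imread("pics/top0.png")
a=cv2.resize(im[170:310,215:315],None,fx=4,fy=4,interpolation=cv2.INTER_CUBIC)
b=cv2.resize(im[210:310,340:440],None,fx=4,fy=4,interpolation=cv2.INTER_CUBIC)
c=cv2.resize(im[215:315,105:205],None,fx=4,fy=4,interpolation=cv2.INTER_CUBIC)
cv2.imwrite("pics/z0.png",np.hstack([a[40:440],b]))
cv2.imwrite("pics/z1.png",c)
s=cv2.imread("pics/side0.png")
cv2.imwrite("pics/z2.png",cv2.resize(s[150:350,240:400],None,fx=3,fy=3,interpolation=cv2.INTER_CUBIC)[:600])
```

```text
(no output)
```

View pics/z0.png

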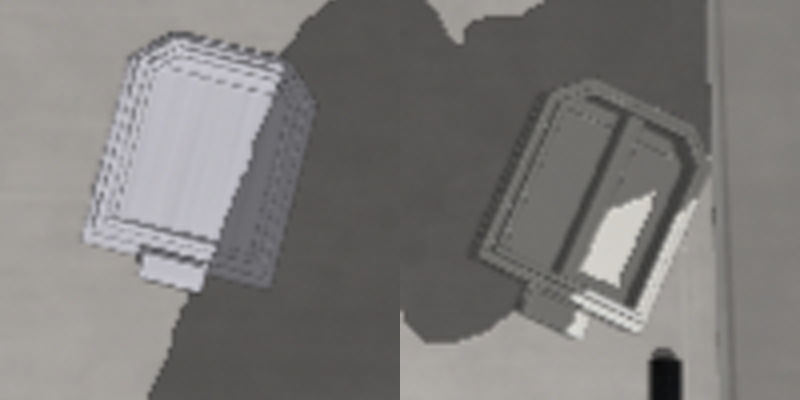

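View pics/z1.png

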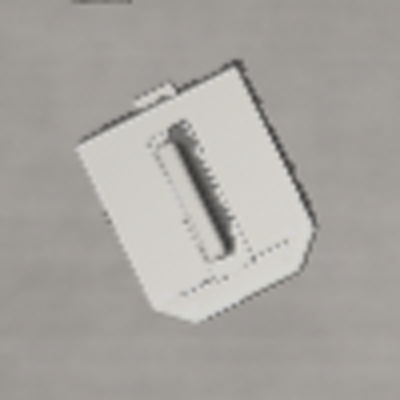

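View pics/z2.png

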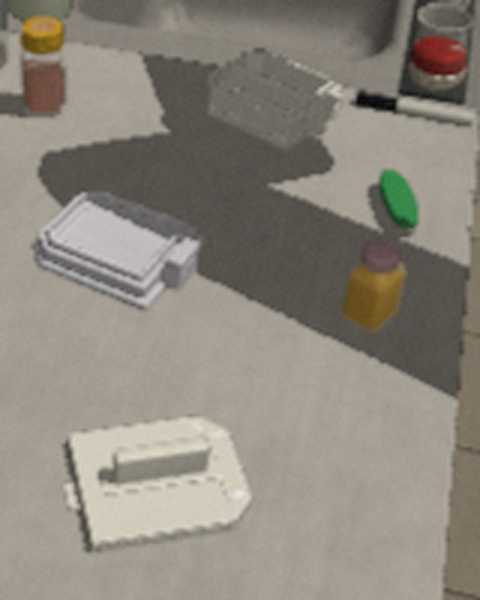

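```bash
cat > h.py <<'E'
import cv2, numpy as np
from rig import status, read_camera, calibration, ticket, env
def zoom(img,x0,y0,w,h,k,out,gam=0.6,step=10):
    a=img[y0:y0+h,x0:x0+w].astype(float); a=(a-a.min())/(a.max()-a.min())
    a=(255*a**gam).astype(np.uint8)
    a=cv2.resize(a,None,fx=k,fy=k,interpolation=cv2.INTER_CUBIC)
    for x in range((x0//step+1)*step,x0+w,step):
        X=int((x-x0+.5)*k); cv2.line(a,(X,0),(X,6),(0,0,255),1); cv2.putText(a,str(x),(X-10,16),0,.35,(0,0,255),1)
    for y in range((y0//step+1)*step,y0+h,step):
        Y=int((y-y0+.5)*k); cv2.line(a,(0,Y),(6,Y),(0,0,255),1); cv2.putText(a,str(y),(8,Y+4),0,.35,(0,0,255),1)
    cv2.imwrite(out,a)
def ray(cam,uv,z):
    c=calibration(cam); d=np.linalg.inv(c["intrinsics"])@np.r_[uv,1.]; d=np.array(c["attitude"])@d; e=np.array(c["eye"])
    return e+d*(z-e[2])/d[2]
def proj(cam,p):
    c=calibration(cam); q=np.array(c["attitude"]).T@(np.asarray(p,float)-np.array(c["eye"])); q=np.array(c["intrinsics"])@q; return q[:2]/q[2]
E
python3 - <<'E'
from h import *
im=cv2.imread("pics/top0.png")
zoom(im,228,178,72,80,7,"pics/c1.png")
zoom(im,352,224,72,74,8,"pics/t1.png",.5)
zoom(im,118,224,74,76,8,"pics/l1.png",1.5)
E
```

```text
(no output)
```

View pics/c1.png

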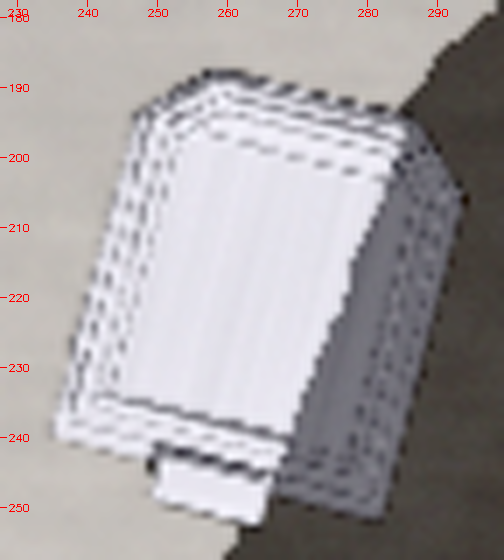

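View pics/t1.png

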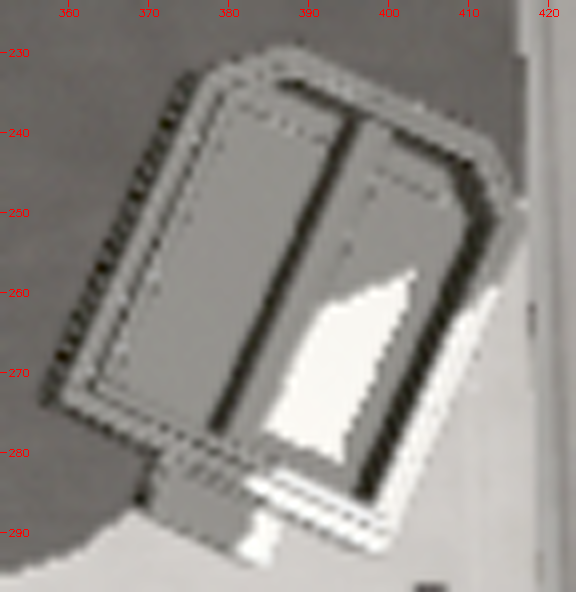

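View pics/l1.png

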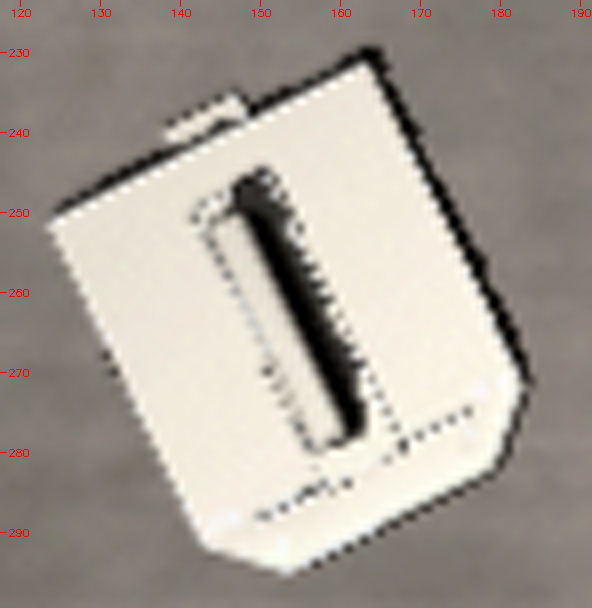

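Run:
```python
from h import *
im=cv2.imread("pics/top0.png").astype(float)
for n,p in dict(carL=(260,220),carS=(285,220),counter=(220,230),shadow=(310,230),trayS=(370,260),trayL=(392,268),rimL=(400,285),cnt2=(400,300),lid=(170,260),cnt3=(115,260),sh2=(355,240)).items(): print(n,im[p[1],p[0]], np.round((im[p[1],p[0]][0]-im[p[1],p[0]][2])/im[p[1],p[0]].mean(),3))
r=(im[:,:,0]-im[:,:,2])/(im.mean(2)+5)
r=cv2.GaussianBlur(r,(0,0),.6)
v=np.clip((r+.15)/.3,0,1)*255
v=cv2.merge([v.astype(np.uint8)]*3)
zoom(v,228,178,72,80,7,"pics/c2.png",1); zoom(v,352,224,72,74,8,"pics/t2.png",1)
a=cv2.imread("pics/c2.png");b=cv2.imread("pics/t2.png");
h=max(a.shape[0],b.shape[0]); f=lambda i:cv2.copyMakeBorder(i,0,h-i.shape[0],0,0,0)
o=np.hstack([f(a),f(b)]); cv2.imwrite("pics/ct2.png",cv2.resize(o,None,fx=.74,fy=.74))
```

```text
carL [192. 185. 186.] 0.032
carS [105. 101. 101.] 0.039
counter [157. 161. 165.] -0.05
shadow [83. 86. 88.] -0.058
trayS [104. 106. 108.] -0.038
trayL [200. 206. 209.] -0.044
rimL [199. 204. 207.] -0.039
cnt2 [157. 161. 165.] -0.05
lid [202. 208. 211.] -0.043
cnt3 [150. 154. 158.] -0.052
sh2 [83. 85. 88.] -0.059
```

View pics/ct2.png

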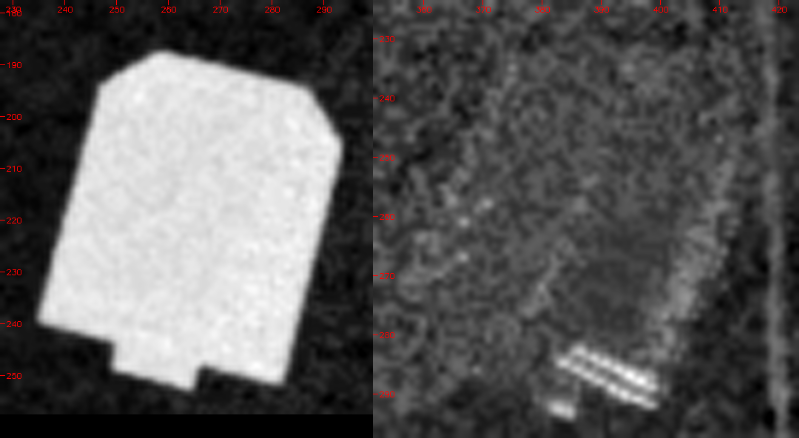

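```bash
cat >> h.py <<'E'
def sides(W,psi,x_rng,y_rng,ctr):
    pass
def fitrect(W,psi0,L,Wd,c0,band=.006):
    """W: Nx2 world outline points. Fit lines to the +-y sides and +x end (cut corner ends left out). returns centre,yaw"""
    c=np.array(c0,float); psi=psi0
    for it in range(6):
        R=np.array([[np.cos(psi),-np.sin(psi)],[np.sin(psi),np.cos(psi)]])
        q=(W-c)@R
        l=q[(abs(q[:,1]-Wd/2)<band)&(q[:,0]>-L/2+.008)&(q[:,0]<L/2-.026)]
        r=q[(abs(q[:,1]+Wd/2)<band)&(q[:,0]>-L/2+.008)&(q[:,0]<L/2-.026)]
        f=q[(abs(q[:,0]-L/2)<band)&(abs(q[:,1])<Wd/2-.026)]
        b=q[(abs(q[:,0]+L/2)<band)&(abs(q[:,1])<Wd/2-.006)&(abs(q[:,1])>.024)]
        pl=np.polyfit(l[:,0],l[:,1],1); pr=np.polyfit(r[:,0],r[:,1],1); pf=np.polyfit(f[:,1],f[:,0],1);pb=np.polyfit(b[:,1],b[:,0],1)
        dpsi=np.average([pl[0],pr[0],-pf[0],-pb[0]],weights=[1,1,.7,.7])
        dx=(np.median(f[:,0])+np.median(b[:,0]))/2; dy=(np.median(l[:,1])+np.median(r[:,1]))/2
        c=c+R@np.array([dx,dy]); psi+=dpsi
    print("slopes",np.round([pl[0],pr[0],-pf[0],-pb[0]],3),"size x %.4f y %.4f"%(np.median(f[:,0])-np.median(b[:,0]),np.median(l[:,1])-np.median(r[:,1])),len(l),len(r),len(f),len(b))
    return c,psi
def contour_world(cam,mask_f,level,z):
    """subpixel outline via upsampling of a float image"""
    k=6
    g=cv2.resize(mask_f.astype(np.float32),None,fx=k,fy=k,interpolation=cv2.INTER_CUBIC)
    cs,_=cv2.findContours((g>level).astype(np.uint8),cv2.RETR_EXTERNAL,cv2.CHAIN_APPROX_NONE)
    c=max(cs,key=cv2.contourArea)[:,0,:].astype(float)
    return (c+.5)/k-.5
E
python3 - <<'E'
from h import *
im=cv2.imread("pics/top0.png").astype(float)
r=cv2.GaussianBlur((im[:,:,0]-im[:,:,2])/(im.mean(2)+5),(0,0),.6)
x0,y0=225,175
m=r[y0:y0+85,x0:x0+80]
c=contour_world("top",m,-.008,0)+[x0,y0]
for z in (0,.004,.008):
  W=np.array([ray("top",p,z)[:2] for p in c])
  print("carrier",z,fitrect(W,-.25,.132,.112,W.mean(0)))
V=im.mean(2); x0,y0=112,218; m=V[y0:y0+85,x0:x0+85]
c=contour_world("top",m,180,0)+[x0,y0]
W=np.array([ray("top",p,.013)[:2] for p in c]); print(W.min(0),W.max(0))
print("lid",fitrect(W,np.pi+.45,.12,.1,W.mean(0)))
print(ray("top",(166,425//1),0))
print("nadir px",proj("top",[.44,.0726,0]))
E
```

```text
Traceback (most recent call last):
  File "h.py", line 29, in fitrect
    pl=np.polyfit(l[:,0],l[:,1],1); pr=np.polyfit(r[:,0],r[:,1],1); pf=np.polyfit(f[:,1],f[:,0],1);pb=np.polyfit(b[:,1],b[:,0],1)
                                                                       ~~~~~~~~~~^^^^^^^^^^^^^^^^^
TypeError: expected non-empty vector for x
```

```bash
sed -i 's/    for it in range(6):/    for it in range(8):\n        band=[.02,.016,.012,.008,.006,.005,.005,.005][it]/' h.py
python3 - <<'E'
from h import *
im=cv2.imread("pics/top0.png").astype(float)
r=cv2.GaussianBlur((im[:,:,0]-im[:,:,2])/(im.mean(2)+5),(0,0),.6)
x0,y0=225,175
m=r[y0:y0+85,x0:x0+80]
c=contour_world("top",m,-.008,0)+[x0,y0]
for z in (0,.008):
  W=np.array([ray("top",p,z)[:2] for p in c])
  print("carrier",z,fitrect(W,-.25,.132,.112,ray("top",(265,219),z)[:2]))
V=im.mean(2); x0,y0=112,218; m=V[y0:y0+85,x0:x0+85]
c=contour_world("top",m,180,0)+[x0,y0]
W=np.array([ray("top",p,.013)[:2] for p in c]); print(W.min(0),W.max(0))
print("lid",fitrect(W,np.pi+.45,.12,.1,ray("top",(154,263),.013)[:2]))
print("nadir px",proj("top",[.44,.0726,0]))
# tray
V=im.mean(2);x0,y0=350,222
for lev in (93,97):
  m=V[y0:y0+80,x0:x0+75].copy()
  c=contour_world("top",m,lev,0)+[x0,y0]
for n,p in {"L1":(378,234),"L2":(360,272),"R1":(416,252),"R2":(399,290.5),"T1":(388,229),"T2":(412,241),"B1":(360,273),"B2":(399,292)}.items():
  print(n,ray("top",p,.034))
print(ray("top",(396,238),.038),ray("top",(379,277),.038))
for p in [(200,158),(359,157)]: print(ray("top",p,.09))
E
```

```text
slopes [-0.002 -0.001  0.008 -0.003] size x 0.1329 y 0.1128 244 245 149 132
carrier 0 (array([0.5598839 , 0.05937216]), np.float64(-0.2471891717413114))Traceback (most recent call last):
  File "<stdin>", line 8, in <module>
  File "h.py", line 13, in ray
    c=calibration(cam); d=np.linalg.inv(c["intrinsics"])@np.r_[uv,1.]; d=np.array(c["attitude"])@d; e=np.array(c["eye"])
ValueError: time passes only in moves, steps and waits
```

```bash
sed -i 's/^def ray/CAL={n:calibration(n) for n in ("side","top")}\ndef ray/; s/c=calibration(cam)/c=CAL[cam]/' h.py
python3 - <<'E'
from h import *
im=cv2.imread("pics/top0.png").astype(float)
r=cv2.GaussianBlur((im[:,:,0]-im[:,:,2])/(im.mean(2)+5),(0,0),.6)
x0,y0=225,175
m=r[y0:y0+85,x0:x0+80]
c=contour_world("top",m,-.008,0)+[x0,y0]
for z in (0,.008):
  W=np.array([ray("top",p,z)[:2] for p in c])
  print("carrier",z,fitrect(W,-.25,.132,.112,ray("top",(265,219),z)[:2]))
V=im.mean(2); x0,y0=112,218; m=V[y0:y0+85,x0:x0+85]
c=contour_world("top",m,180,0)+[x0,y0]
W=np.array([ray("top",p,.013)[:2] for p in c]); print(W.min(0),W.max(0))
print("lid",fitrect(W,np.pi+.45,.12,.1,ray("top",(154,263),.013)[:2]))
print("nadir px",proj("top",[.44,.0726,0]))
for n,p in {"L1":(378,234),"L2":(360,272),"R1":(416,252),"R2":(399,290.5),"T1":(388,229),"T2":(412,241),"B1":(360,273),"B2":(399,292)}.items():
  print(n,ray("top",p,.034))
print(ray("top",(396,238),.038),ray("top",(379,277),.038))
for p in [(200,158),(359,157)]: print(ray("top",p,.09))
E
```

```text
slopes [-0.002 -0.001  0.008 -0.003] size x 0.1329 y 0.1128 244 245 149 132
carrier 0 (array([0.5598839 , 0.05937216]), np.float64(-0.2471891717413114))
slopes [-0.002 -0.001  0.008 -0.003] size x 0.1319 y 0.1120 246 247 150 132
carrier 0.008 (array([0.55900124, 0.05947095]), np.float64(-0.24715330741555486))
[0.38333065 0.2447061 ] [0.52523375 0.37837557]
slopes [-0.001 -0.006  0.015 -0.004] size x 0.1179 y 0.0982 211 212 125 96
lid (array([0.45065392, 0.30727346]), np.float64(3.628189023932021))
nadir px [259.29503374 270.27023488]
L1 [ 0.52272786 -0.19386417  0.034     ]
L2 [ 0.43757897 -0.15163183  0.034     ]
R1 [ 0.48293694 -0.27903612  0.034     ]
R2 [ 0.39734537 -0.23814801  0.034     ]
T1 [ 0.53423328 -0.2168528   0.034     ]
T2 [ 0.50758954 -0.2707226   0.034     ]
B1 [ 0.43537071 -0.15159467  0.034     ]
B2 [ 0.39405719 -0.23805789  0.034     ]
[ 0.51377035 -0.23336159  0.038     ] [ 0.42684683 -0.19301239  0.038     ]
[0.67880265 0.20256    0.09      ]
[ 0.68579519 -0.14168906  0.09      ]
```

```bash
cat >> h.py <<'E'
def yaw_now(s): R=np.array(s["ee_rot"]); return np.arctan2(-R[0,1],R[1,1])
def plan(pos,yaw,n,s=None,opening=None):
    s=s or status.observe(); p=np.array(s["position"]); y=yaw_now(s)
    d=(np.array(pos)-p)/n; dy=((yaw-y+np.pi)%(2*np.pi)-np.pi)/n
    rows=[]
    for k in range(n):
        rows.append("%.2f %.2f %.2f %.1f"%(-100*d[2],100*(-np.sin(y)*d[0]+np.cos(y)*d[1]),100*(np.cos(y)*d[0]+np.sin(y)*d[1]),-np.degrees(dy))); y+=dy
    print("; ".join(rows))
def st():
    s=status.observe(); print("t %.2f"%s["time"],"p",np.round(s["position"],4),"yaw %.3f"%yaw_now(s),"tx",np.round(np.array(s["ee_rot"])[:,0],3),"F",np.round(s["ft_force"],1),"M",np.round(s["moment"],2),"op %.4f"%s["opening"]); return s
E
python3 - <<'E'
from h import *
s=st(); plan([.495,-.232,.12],-.448,10)
E
```

```text
t 0.10 p [ 0.2095 -0.6412  0.2257] yaw 0.316 tx [-0.001  0.001 -1.   ] F [-0.3  0.3 -0.1] M [-0.02  0.01  0.  ] op 0.0875
1.06 3.00 3.98 4.4; 1.06 3.30 3.74 4.4; 1.06 3.57 3.48 4.4; 1.06 3.83 3.20 4.4; 1.06 4.06 2.90 4.4; 1.06 4.27 2.58 4.4; 1.06 4.46 2.25 4.4; 1.06 4.61 1.90 4.4; 1.06 4.75 1.54 4.4; 1.06 4.85 1.17 4.4
```

Request:
carry_out:
  rows: "1 3 4 4.4 6; 1 3.3 3.7 4.4 5; 1 3.6 3.5 4.4 4; 1 3.8 3.2 4.4 3.2; 1 4.1 2.9 4.4 3.2"
  newtons: 5

```text
time: 0.72
position: [0.3546, -0.4334, 0.1721]
ee_rot: [[-0.003, 0.086, 0.996], [0.003, 0.996, -0.086], [-1.0, 0.003, -0.003]]
ft_force: [1.6, -0.1, 1.3]
opening: 0.0429
```

Run:
```python
from h import *
s=st(); plan([.495,-.232,.10],-.448,5)
im=read_camera("top"); cv2.imwrite("pics/top1.png",im[:,:,::-1])
zoom(im[:,:,::-1],352,224,72,74,8,"pics/t3.png",.7)
```

```text
t 0.72 p [ 0.3546 -0.4334  0.1721] yaw -0.086 tx [-0.003  0.003 -1.   ] F [ 1.6 -0.1  1.3] M [-0.09 -0.16  0.02] op 0.0429
1.44 4.26 2.45 4.1; 1.44 4.42 2.14 4.1; 1.44 4.56 1.81 4.1; 1.44 4.68 1.48 4.1; 1.44 4.78 1.14 4.1
```

View pics/t3.png

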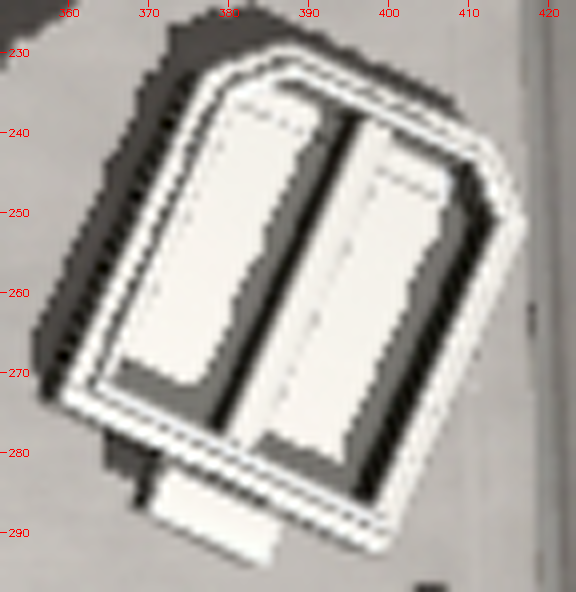

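Run:
```python
from h import *
im=cv2.imread("pics/top1.png").astype(float)
V=im.mean(2); x0,y0=352,224; m=V[y0:y0+74,x0:x0+72]
k=cv2.morphologyEx(m.astype(np.float32),cv2.MORPH_CLOSE,np.ones((3,3)))
for mm in (m,k):
  c=contour_world("top",mm,180,0)+[x0,y0]
  W=np.array([ray("top",p,.034)[:2] for p in c])
  C,psi=fitrect(W,-.45,.12,.1,[.468,-.219]); print(C,psi)
g=[*(C+.03*np.array([np.cos(psi),np.sin(psi)])),.06]; print(g)
plan(g,psi,5)
```

```text
slopes [-0.013 -0.02   0.069 -0.021] size x 0.1135 y 0.0966 437 216 186 99
[ 0.46441635 -0.21916897] -0.4180196444394938
slopes [-0.006  0.001  0.013 -0.004] size x 0.1175 y 0.0981 209 211 125 100
[ 0.46641894 -0.21950939] -0.43564591112379336
[np.float64(0.49361687086880707), np.float64(-0.23216927597168313), 0.06]
2.21 4.17 2.38 4.0; 2.21 4.33 2.09 4.0; 2.21 4.46 1.78 4.0; 2.21 4.57 1.47 4.0; 2.21 4.66 1.15 4.0
```

Request:
carry_out:
  rows: "1.8 4.2 2.4 4 3; 1.8 4.3 2.1 4 3; 1.8 4.5 1.8 4 3; 1.8 4.6 1.5 4 3; 1.8 4.7 1.2 4 3"

```text
time: 1.4
position: [0.4993, -0.2265, 0.0795]
ee_rot: [[-0.001, 0.436, 0.9], [0.004, 0.9, -0.436], [-1.0, 0.003, -0.003]]
ft_force: [0.5, -0.4, 0.0]
opening: 0.0298
```

Run:
```python
from h import *
s=st(); plan([.4936,-.2322,.016],-.438,5)
```

```text
t 1.40 p [ 0.4993 -0.2265  0.0795] yaw -0.451 tx [-0.001  0.004 -1.   ] F [ 0.5 -0.4  0. ] M [-0.11 -0.16  0.01] op 0.0298
1.27 -0.15 -0.05 -0.1; 1.27 -0.15 -0.05 -0.1; 1.27 -0.15 -0.05 -0.1; 1.27 -0.15 -0.05 -0.1; 1.27 -0.15 -0.05 -0.1
```

Request:
carry_out:
  rows: "0.5 -0.4 -0.2 -0.3 3; 1.2 -0.3 0 -0.3 3; 1.6 0 0 0 3; 1.6 0 0 0 3; 1.2 0 0 0 3"

```text
time: 2.02
position: [0.4935, -0.2318, 0.0146]
ee_rot: [[-0.003, 0.424, 0.906], [0.005, 0.906, -0.424], [-1.0, 0.003, -0.005]]
ft_force: [0.5, -0.4, 0.9]
opening: 0.0298
```

Run:
```python
from h import *
s=st(); plan([.4936,-.2322,.016],-.438,2)
im=read_camera("top"); zoom(im[:,:,::-1],340,204,92,94,6,"pics/t4.png",.7)
```

```text
t 2.02 p [ 0.4935 -0.2318  0.0146] yaw -0.437 tx [-0.003  0.005 -1.   ] F [ 0.5 -0.4  0.9] M [-0.05 -0.06  0.02] op 0.0298
-0.07 -0.02 0.01 0.0; -0.07 -0.02 0.01 0.0
```

View pics/t4.png

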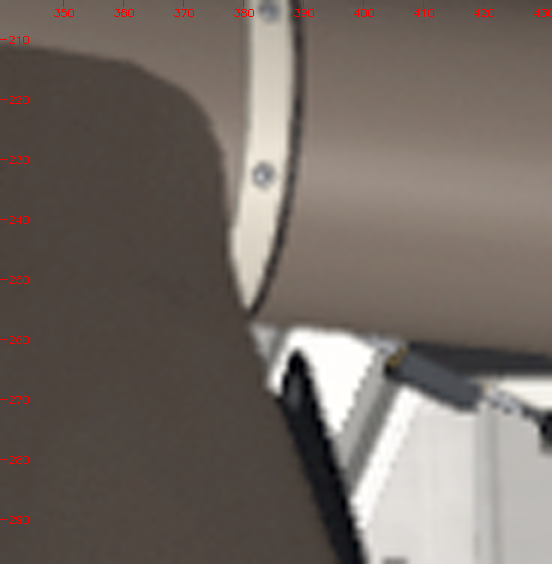

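Request:
carry_out:
  rows: "-0.1 0 0 0 1.8; 0 0 0 0 0.5; 0 0 0 0 0.5; 0 0 0 0 0.5; 0 0 0 0 0.5"
  newtons: 5

```text
time: 2.7
position: [0.4926, -0.2324, 0.0151]
ee_rot: [[-0.004, 0.425, 0.905], [0.005, 0.905, -0.425], [-1.0, 0.003, -0.006]]
ft_force: [-0.3, 0.3, -1.6]
opening: 0.0097
```

Run:
```python
from h import *
s=st()
im=read_camera("side"); zoom(im[:,:,::-1],280,130,130,100,6,"pics/s4.png",.7)
```

```text
t 2.70 p [ 0.4926 -0.2324  0.0151] yaw -0.439 tx [-0.004  0.005 -1.   ] F [-0.3  0.3 -1.6] M [-0.17 -0.06 -0.01] op 0.0097
```

View pics/s4.png

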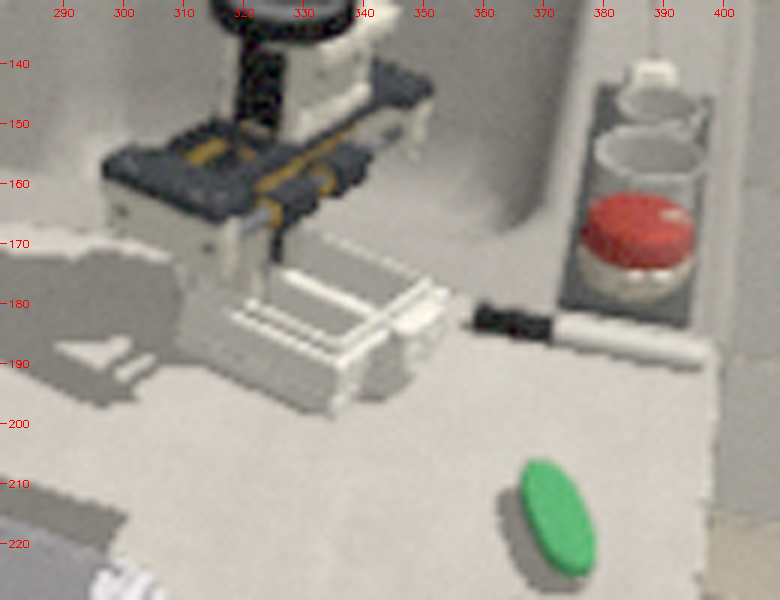

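Request:
carry_out:
  rows: "-0.85 0 -0.33 0 0.5; -0.85 0 -0.4 0 0.5; -0.8 0 -0.47 0 0.5; -0.8 0 -0.55 0 0.5; -0.75 0 -0.6 0 0.5"
  newtons: 4

```text
time: 3.38
position: [0.4701, -0.2219, 0.0587]
ee_rot: [[-0.004, 0.425, 0.905], [0.005, 0.905, -0.425], [-1.0, 0.003, -0.005]]
ft_force: [0.7, 0.5, -2.2]
opening: 0.01
```

Run:
```python
from h import *
s=st()
im=read_camera("side"); zoom(im[:,:,::-1],280,130,130,100,6,"pics/s5.png",.7)
```

```text
t 3.38 p [ 0.4701 -0.2219  0.0587] yaw -0.439 tx [-0.004  0.005 -1.   ] F [ 0.7  0.5 -2.2] M [-0.05 -0.04 -0.02] op 0.0100
```

View pics/s5.png

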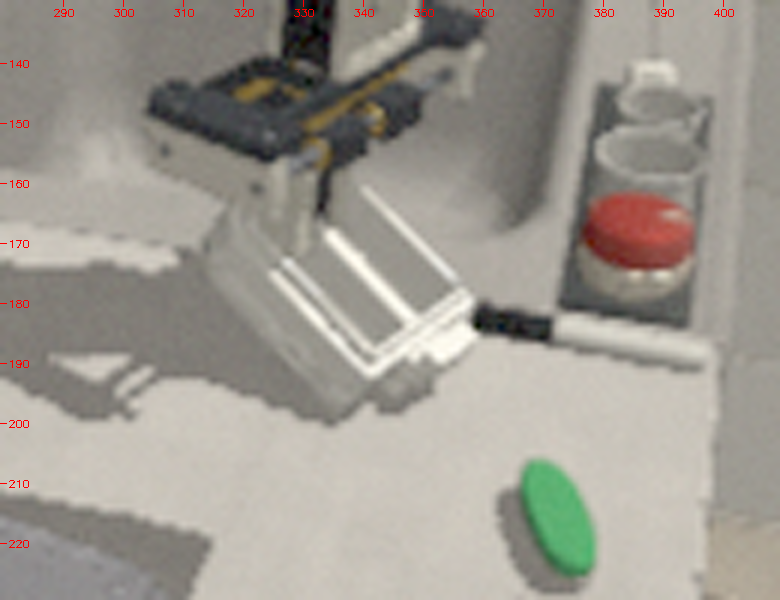

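Request:
carry_out:
  rows: "0.25 0 0.2 0 0.5; 0.2 0 0.15 0 0.5; 0 0 0 0 0.5; 0 0 0 0 0.3; 0 0 0 0 0.3"
  newtons: 5

```text
time: 4.05
position: [0.4739, -0.2235, 0.0548]
ee_rot: [[-0.002, 0.424, 0.905], [0.005, 0.905, -0.424], [-1.0, 0.003, -0.004]]
ft_force: [0.2, -0.2, -0.5]
opening: 0.01
```

Request:
carry_out:
  rows: "0 0 0 0 0.3; 0 0 0 0 0.3; 0 0 0 0 0.3; -1 0 0 0 0.3; -2 0 0 0 0.3"
  newtons: 40

```text
time: 4.68
position: [0.4722, -0.2233, 0.0842]
ee_rot: [[-0.007, 0.425, 0.905], [0.006, 0.905, -0.425], [-1.0, 0.002, -0.008]]
ft_force: [-0.5, -0.5, -2.6]
opening: 0.0095
```

```bash
cat >> h.py <<'E'
def plane_pt(cam,uv,p0,yaw,off=0.):
    """point of the vertical plane through p0 containing dir yaw, shifted off along n"""
    c=CAL[cam]; d=np.array(c["attitude"])@np.linalg.inv(c["intrinsics"])@np.r_[uv,1.]; e=np.array(c["eye"])
    n=np.array([-np.sin(yaw),np.cos(yaw),0]); q=np.array(p0)+off*n
    X=e+d*(n@(q-e))/(n@d); r=X-np.array(p0); return np.array([r@[np.cos(yaw),np.sin(yaw),0],r[2]])
E
python3 - <<'E'
from h import *
s=st()
im=read_camera("side"); cv2.imwrite("pics/side6.png",im[:,:,::-1]); zoom(im[:,:,::-1],280,110,130,100,6,"pics/s6.png",.7)
E
```

```text
t 4.67 p [ 0.4722 -0.2233  0.0842] yaw -0.439 tx [-0.007  0.006 -1.   ] F [-0.5 -0.5 -2.6] M [-0.14 -0.19  0.01] op 0.0095
```

View pics/s6.png

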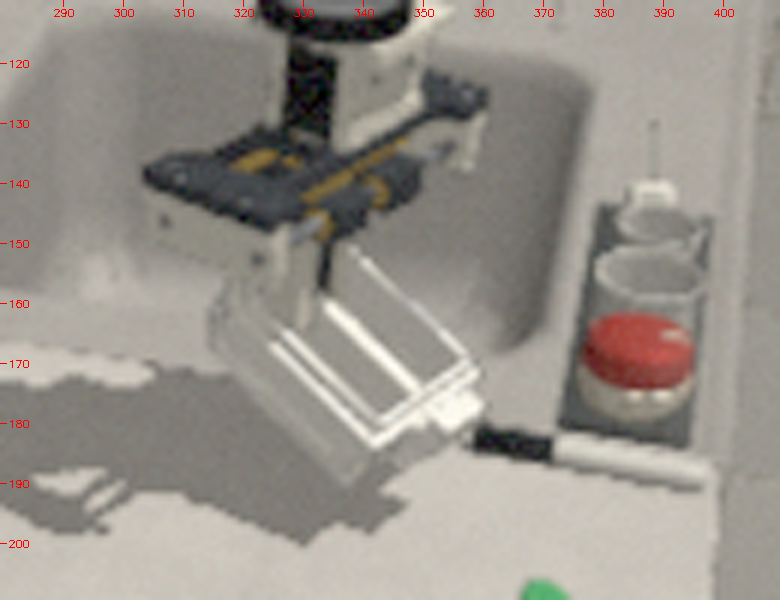

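Run:
```python
from h import *
s=status.observe(); p=s["position"]
for (a,b,off) in [((324.5,167.5),(341.8,183.3),.048),((326.5,164.5),(343.5,180.5),.043),((335,160),(350,176),.0)]:
  A=plane_pt("side",a,p,-.439,off);B=plane_pt("side",b,p,-.439,off); d=A-B
  print(A,B,np.degrees(np.arctan2(d[1],d[0])), np.hypot(*d))
```

```text
[-0.01406073  0.00613465] [-0.08069992 -0.02129233] 22.370811953889273 0.07206262020968211
[-0.0168118   0.01551532] [-0.08223113 -0.01310621] 23.629800487367614 0.07140644676608894
[-0.01813316  0.01391348] [-0.07785584 -0.0185698 ] 28.5418503818772 0.0679850091063256
```

Run:
```python
from h import *
s=status.observe(); plan([.579,.0545,.125],-.247,10)
```

```text
-0.38 2.97 -0.23 -1.1; -0.38 2.97 -0.17 -1.1; -0.38 2.97 -0.12 -1.1; -0.38 2.97 -0.06 -1.1; -0.38 2.97 -0.00 -1.1; -0.38 2.97 0.05 -1.1; -0.38 2.97 0.11 -1.1; -0.38 2.97 0.17 -1.1; -0.38 2.97 0.23 -1.1; -0.38 2.96 0.28 -1.1
```

Request:
carry_out:
  rows: "-1.5 1.5 -0.2 -1 0.3; -1 3 -0.2 -1.1 0.3; -0.6 3.2 -0.1 -1.1 0.3; -0.3 3.2 -0.1 -1.1 0.3; -0.2 3.2 0 -1.1 0.3"

```text
time: 5.35
position: [0.5233, -0.0892, 0.1263]
ee_rot: [[-0.0, 0.339, 0.941], [0.006, 0.941, -0.339], [-1.0, 0.005, -0.002]]
ft_force: [0.9, -0.8, -2.8]
opening: 0.0099
```

Request:
carry_out:
  rows: "0 3.2 0.1 -1.1 0.3; 0 3.2 0.1 -1.1 0.3; 0 3 0.2 -1.1 0.3; 0 2.4 0.2 -1.1 0.3; 0 1 0.2 -1.1 0.3"

```text
time: 5.98
position: [0.5716, 0.0359, 0.1277]
ee_rot: [[0.001, 0.242, 0.97], [0.007, 0.97, -0.242], [-1.0, 0.007, -0.001]]
ft_force: [0.1, 0.1, -3.1]
opening: 0.0097
```

Run:
```python
from h import *
s=st(); plan([.579,.0545,.11],-.247,5)
im=read_camera("side"); cv2.imwrite("pics/side7.png",im[:,:,::-1]); zoom(im[:,:,::-1],200,150,130,100,6,"pics/s7.png",.7)
im=read_camera("top"); cv2.imwrite("pics/top7.png",im[:,:,::-1])
```

```text
t 5.97 p [0.5716 0.0359 0.1277] yaw -0.244 tx [ 0.001  0.007 -1.   ] F [ 0.1  0.1 -3.1] M [-0.12 -0.08 -0.01] op 0.0097
0.35 0.40 0.05 0.0; 0.35 0.40 0.05 0.0; 0.35 0.40 0.05 0.0; 0.35 0.40 0.05 0.0; 0.35 0.40 0.05 0.0
```

View pics/s7.png

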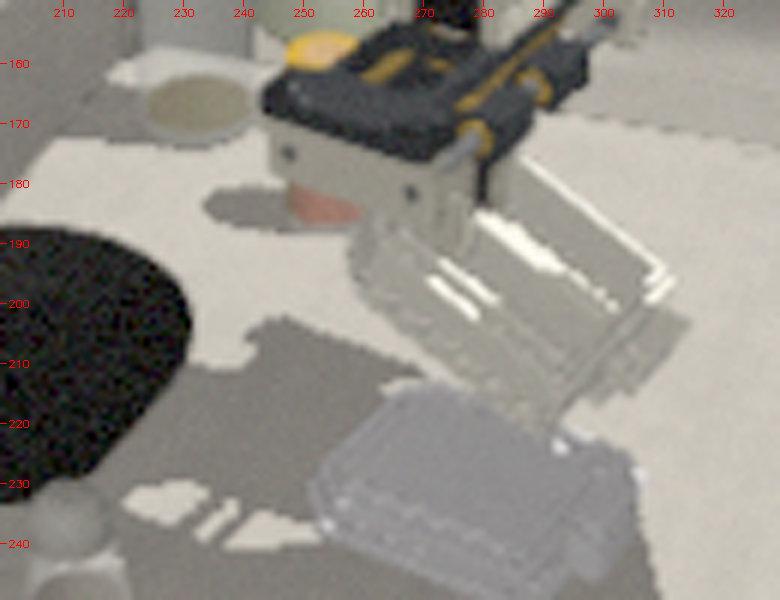

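View pics/top7.png

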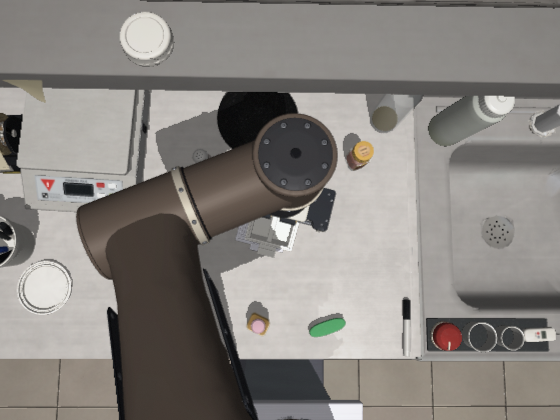

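Request:
carry_out:
  rows: "0 1 0.1 0 0.3; 0.6 0.9 0.2 0 0.3; 1 0.1 0 0 0.3; 1 0 0 0 0.3; 0.6 0 0 0 0.3"

```text
time: 6.7
position: [0.5788, 0.0535, 0.0933]
ee_rot: [[-0.0, 0.245, 0.969], [0.006, 0.969, -0.245], [-1.0, 0.006, -0.002]]
ft_force: [0.7, 0.9, -1.6]
opening: 0.0098
```

Run:
```python
from h import *
s=st(); plan([.579,.0545,.09],-.247,5)
im=read_camera("side"); cv2.imwrite("pics/side8.png",im[:,:,::-1]); zoom(im[:,:,::-1],235,175,90,72,8,"pics/s8.png",.6)
```

```text
t 6.70 p [0.5788 0.0535 0.0933] yaw -0.248 tx [-0.     0.006 -1.   ] F [ 0.7  0.9 -1.6] M [-0.12 -0.09  0.02] op 0.0098
0.07 0.02 -0.00 -0.0; 0.07 0.02 -0.00 -0.0; 0.07 0.02 -0.00 -0.0; 0.07 0.02 -0.00 -0.0; 0.07 0.02 -0.00 -0.0
```

View pics/s8.png

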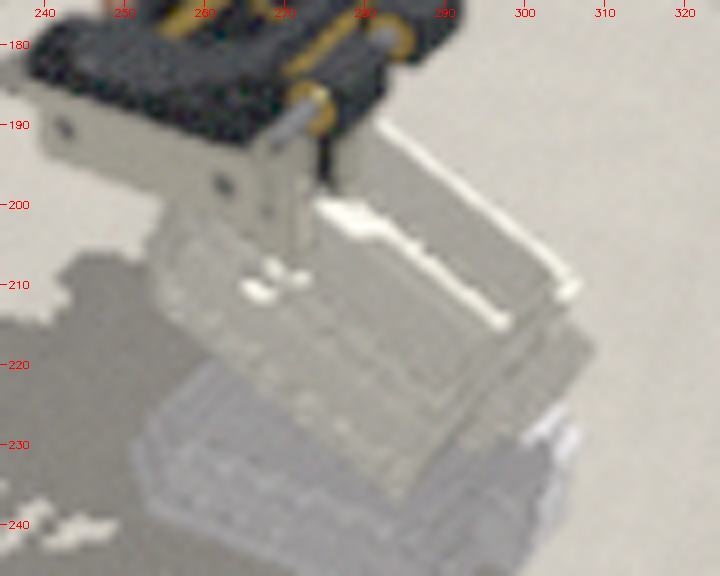

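Run:
```python
from h import *
s=status.observe(); p=np.array(s["position"]); yaw=yaw_now(s)
pts=[((284.3,236.5),.05,(-60,0)),((289,222.5),.044,(-54,41)),((297.8,215.2),0,(-50,38)),((305.5,211),-.044,(-54,41)),((308.5,217.5),-.018,(-78,46.5)),((276,199.5),-.003,None)]
O=[];M=[]
for uv,off,m in pts:
  A=1000*(plane_pt("side",uv,p,yaw,off)-[0,.0188]); print(uv,np.round(A,1),m)   # rel. to grip
  if m: O.append(A); M.append(m)
O=np.array(O);M=np.array(M,float)
for idx in ([0,1,2,3,4],[0,1,2,3]):
  o=O[idx];m=M[idx]; oc=o-o.mean(0);mc=m-m.mean(0)
  th=np.arctan2((mc[:,0]*oc[:,1]-mc[:,1]*oc[:,0]).sum(),(mc*oc).sum()); R=np.array([[np.cos(th),-np.sin(th)],[np.sin(th),np.cos(th)]])
  t=o.mean(0)-R@m.mean(0); print("theta",np.degrees(th),"grip in tray",-R.T@t,"res",np.round(o-(m@R.T+t),1).tolist())
# carrier seat check in side view: catch lip top corners
c=np.array([.559,.0595,0]);u=np.array([np.cos(-.247),np.sin(-.247),0]);n=np.array([-u[1],u[0],0])
for q in [(-.078,.018,.0325),(-.064,.018,.0325),(-.078,-.018,.0325),(-.064,-.018,.0325),(.06,.032,.02),(.042,.05,.02),(-.06,.05,.02),(-.066,.056,.008)]:
  print(q,np.round(proj("side",c+u*q[0]+n*q[1]+[0,0,q[2]]),1),np.round(proj("top",c+u*q[0]+n*q[1]+[0,0,q[2]]),1))
im=cv2.imread("pics/side0.png"); zoom(im,245,205,70,55,10,"pics/s0c.png",.8)
```

```text
(284.3, 236.5) [-67.9 -65.6] (-60, 0)
(289, 222.5) [-76.4 -20.5] (-54, 41)
(297.8, 215.2) [-77.9 -25.5] (-50, 38)
(305.5, 211) [-78.4 -39.6] (-54, 41)
(308.5, 217.5) [-100.3  -35.6] (-78, 46.5)
(276, 199.5) [-10.6  -3.1] None
theta 27.201390322492728 grip in tray [29.2057524  29.87309702] res [[-2.2, 1.8], [2.6, 7.6], [-3.8, 3.5], [0.7, -11.5], [2.6, -1.4]]
theta 25.768250871417713 grip in tray [29.62659563 31.36723799] res [[-0.8, 1.6], [3.1, 7.2], [-3.3, 3.1], [1.1, -11.9]]
(-0.078, 0.018, 0.0325) [300.2 237.9] [249.  248.6]
(-0.064, 0.018, 0.0325) [295.5 236. ] [250.6 242.5]
(-0.078, -0.018, 0.0325) [306.6 230.4] [264.6 252.7]
(-0.064, -0.018, 0.0325) [301.9 228.6] [266.2 246.6]
(0.06, 0.032, 0.02) [252.9 226.9] [258.7 188.9]
(0.042, 0.05, 0.02) [254.8 232.7] [249.1 194.4]
(-0.06, 0.05, 0.02) [288. 246.] [237.5 237.5]
(-0.066, 0.056, 0.008) [288.7 251.7] [234.5 239.8]
```

View pics/s0c.png

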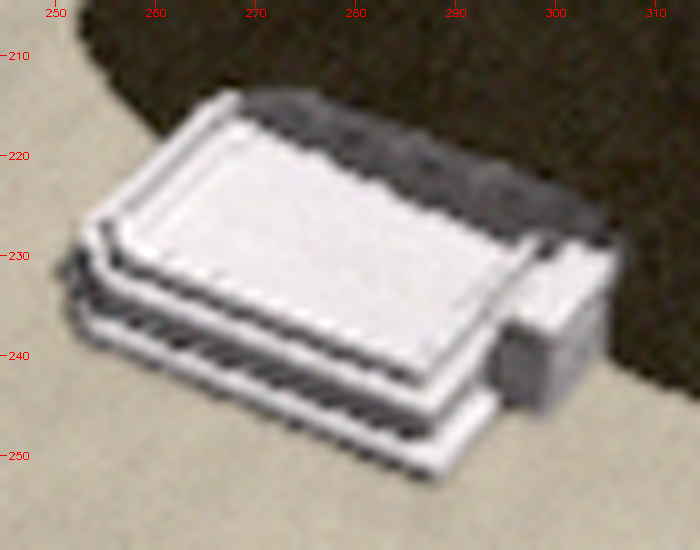

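```bash
cat >> h.py <<'E'
def overlay(cam,img,x0,y0,w,h,k,out,p,yaw,th,d,zg,gam=.6,lid=False):
    """draw the held piece's main edges for a look"""
    zoom(img,x0,y0,w,h,k,out,gam); a=cv2.imread(out)
    u=np.array([np.cos(yaw),np.sin(yaw),0]);n=np.array([-u[1],u[0],0]);g=np.array(p)+[0,0,.0188]
    def P(x,y,z):
        x=(x-d)/1e3;z=(z-zg)/1e3;c,s=np.cos(th),np.sin(th)
        q=proj(cam,g+u*(x*c-z*s)+n*y/1e3+np.array([0,0,1])*(x*s+z*c)); return tuple(int(v) for v in ((q-[x0,y0]+.5)*k))
    def poly(pts,col): cv2.polylines(a,[np.array([P(*q) for q in pts])],False,col,1)
    def ol(hx,hy,z,cut): return [(-hx,-hy,z),(hx-cut,-hy,z),(hx,-hy+cut,z),(hx,hy-cut,z),(hx-cut,hy,z),(-hx,hy,z),(-hx,-hy,z)]
    poly(ol(60,50,0,18),(0,0,255))
    poly([(-60,-12,0),(-70,-12,0),(-70,12,0),(-60,12,0)],(0,0,255))
    if not lid:
        poly(ol(60,50,34,18),(0,160,0)); poly(ol(54,44,41,16),(255,0,0))
        poly([(-50,5,38),(50,5,38)],(255,0,255)); poly([(-64,-18,46.5),(-78,-18,46.5),(-78,18,46.5),(-64,18,46.5),(-64,-18,46.5)],(200,100,0))
    else:
        poly(ol(60,50,13,18),(0,160,0)); poly([(-35,6,41),(35,6,41),(35,-6,41),(-35,-6,41),(-35,6,41)],(255,0,255))
    cv2.imwrite(out,a)
E
python3 - <<'E'
from h import *
s=status.observe(); p=np.array(s["position"]); yaw=yaw_now(s)
overlay("side",cv2.imread("pics/side8.png"),235,175,90,72,8,"pics/o8.png",p,yaw,np.radians(25),30,34)
E
```

```text
(no output)
```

View pics/o8.png

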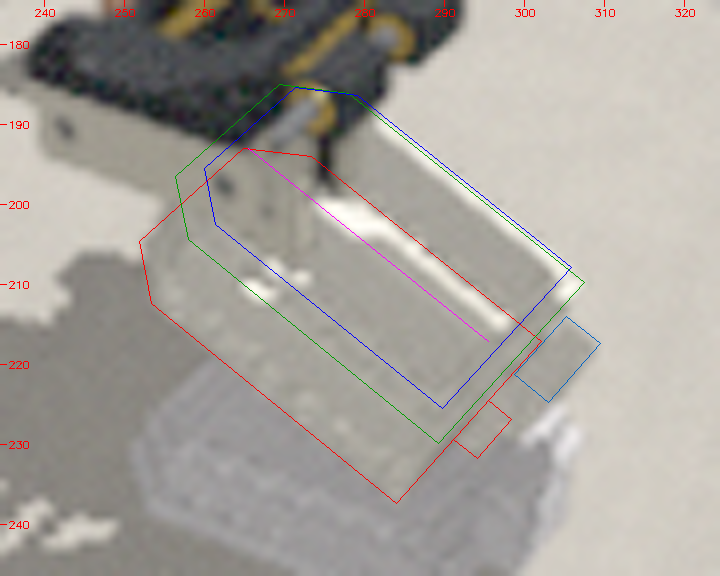

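Request:
carry_out:
  rows: "0.4 0.1 -0.2 0 0.3; 0.4 0 -0.15 0 0.3; 0.3 0 -0.1 0 0.3; 0.2 0 -0.1 0 0.3; 0 0 0 0 0.3"

```text
time: 7.38
position: [0.5732, 0.0558, 0.0791]
ee_rot: [[-0.001, 0.246, 0.969], [0.006, 0.969, -0.246], [-1.0, 0.006, -0.002]]
ft_force: [-0.0, 0.1, -2.1]
opening: 0.0102
```

```bash
cat >> h.py <<'E'
C0=np.array([.559,.0595]); CY=-.247
def rel(s,th,d=30,zg=34,base=20,CC=None):
    p=np.array(s["position"]); u=np.array([np.cos(CY),np.sin(CY)]);n=np.array([-u[1],u[0]]); r=p[:2]-(C0 if CC is None else CC)
    c,sn=np.cos(th),np.sin(th)
    print("X %.1f n %.1f Z %.1f"%(1000*(r@u)-(d*c-zg*sn),1000*(r@n),1000*p[2]+18.8-base-(d*sn+zg*c)))
E
python3 - <<'E'
from h import *
s=st(); rel(s,np.radians(25))
E
```

```text
t 7.38 p [0.5732 0.0558 0.0791] yaw -0.248 tx [-0.001  0.006 -1.   ] F [-0.   0.1 -2.1] M [-0.11 -0.09 -0.01] op 0.0102
X 1.8 n -0.2 Z 34.4
```

Run:
```python
from h import *
s=status.observe()
im=read_camera("side")[:,:,::-1].copy(); cv2.imwrite("pics/side9.png",im); overlay("side",im,250,185,70,70,8,"pics/o9.png",s["position"],yaw_now(s),np.radians(25),30,34)
zoom(im,250,185,70,70,8,"pics/s9.png",.6)
cv2.imwrite("pics/so9.png",cv2.resize(np.hstack([cv2.imread("pics/s9.png")[:,150:],cv2.imread("pics/o9.png")[:,150:]]),None,fx=.95,fy=.95))
```

```text
(no output)
```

View pics/so9.png

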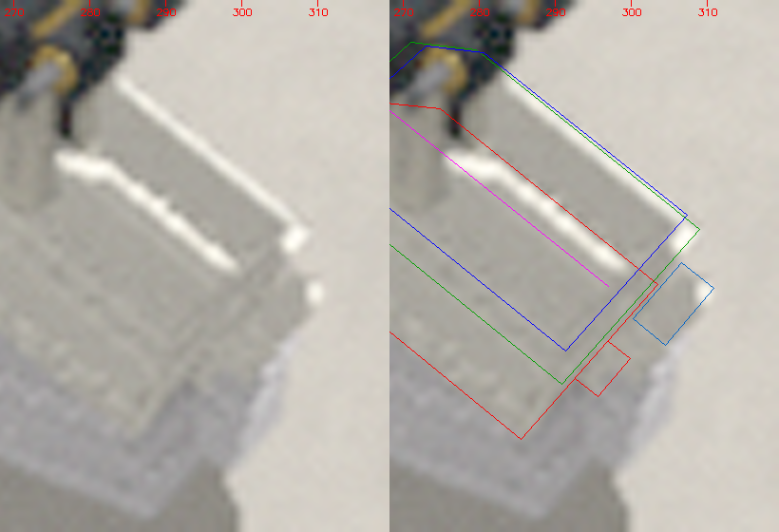

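Request:
carry_out:
  rows: "0.1 0 0 0 0.3; 0.08 0 -0.18 0 0.3; 0.08 0 -0.18 0 0.3; 0.08 0 -0.18 0 0.3; 0 0 0 0 0.3"

```text
time: 8.05
position: [0.5678, 0.0573, 0.0759]
ee_rot: [[0.0, 0.246, 0.969], [0.006, 0.969, -0.246], [-1.0, 0.006, -0.001]]
ft_force: [-0.6, 1.0, -2.2]
opening: 0.0098
```

Run:
```python
from h import *
s=st(); rel(s,np.radians(25))
```

```text
t 8.05 p [0.5678 0.0573 0.0759] yaw -0.248 tx [ 0.     0.006 -1.   ] F [-0.6  1.  -2.2] M [-0.06 -0.05  0.08] op 0.0098
X -3.8 n -0.0 Z 31.2
```

Request:
carry_out:
  rows: "0.07 0 -0.1 0 0.3; 0.05 0 -0.05 0 0.3; 0.05 0 0 0 0.3; 0 0 0 0 0.3; 0 0 0 0 0.3"

```text
time: 8.68
position: [0.5676, 0.0577, 0.0752]
ee_rot: [[0.003, 0.245, 0.97], [0.006, 0.97, -0.245], [-1.0, 0.007, 0.001]]
ft_force: [0.8, -0.9, -0.7]
opening: 0.01
```

Run:
```python
from h import *
s=st(); rel(s,np.radians(25))
im=read_camera("side")[:,:,::-1].copy(); cv2.imwrite("pics/side10.png",im); overlay("side",im,250,185,70,70,8,"pics/o9.png",s["position"],yaw_now(s),np.radians(25),30,34)
zoom(im,250,185,70,70,8,"pics/s9.png",.6)
cv2.imwrite("pics/so10.png",cv2.resize(np.hstack([cv2.imread("pics/s9.png")[:,150:],cv2.imread("pics/o9.png")[:,150:]]),None,fx=.95,fy=.95))
```

```text
t 8.68 p [0.5676 0.0577 0.0752] yaw -0.247 tx [ 0.003  0.006 -1.   ] F [ 0.8 -0.9 -0.7] M [-0.26 -0.17  0.08] op 0.0100
X -4.0 n 0.4 Z 30.5
```

View pics/so10.png

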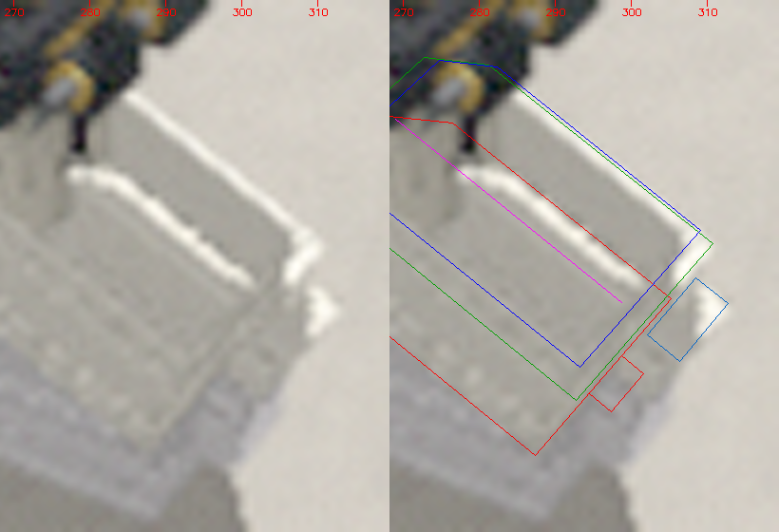

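Request:
carry_out:
  rows: "0 0 0 0 0.5; 0 0 0 0 0.5; 0.3 0 0.2 0 0.5; 0.3 0 0.22 0 0.5; 0.3 0 0.22 0 0.5"
  newtons: 5

```text
time: 9.35
position: [0.5744, 0.0562, 0.0657]
ee_rot: [[0.003, 0.245, 0.97], [0.007, 0.97, -0.245], [-1.0, 0.007, 0.001]]
ft_force: [0.3, -0.7, -0.8]
opening: 0.0098
```

Run:
```python
from h import *
s=st(); rel(s,np.radians(19))
im=read_camera("side")[:,:,::-1].copy(); cv2.imwrite("pics/side11.png",im)
zoom(im,230,175,100,80,7,"pics/s11.png",.6)
```

```text
t 9.35 p [0.5744 0.0562 0.0657] yaw -0.247 tx [ 0.003  0.007 -1.   ] F [ 0.3 -0.7 -0.8] M [-0.31 -0.16  0.  ] op 0.0098
X -1.6 n 0.5 Z 22.6
```

View pics/s11.png

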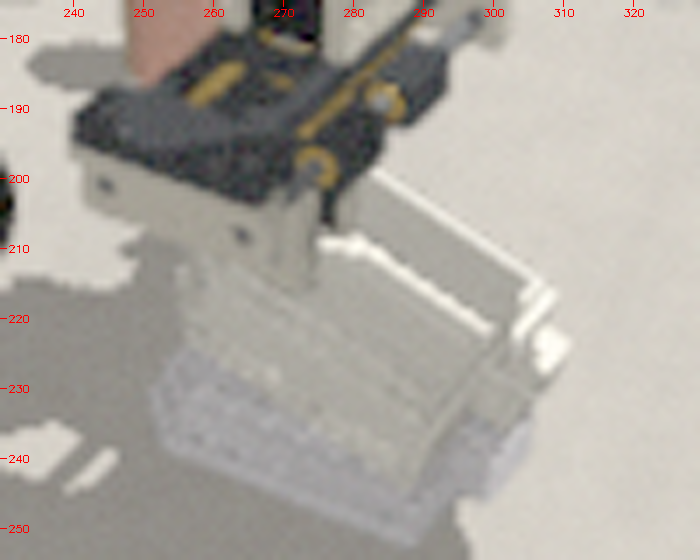

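Request:
carry_out:
  rows: "0.35 0 0.2 0 0.5; 0.35 0 0.2 0 0.5; 0.35 0 0.19 0 0.5; 0.35 0 0.18 0 0.5; 0.35 0 0.16 0 0.5"

```text
time: 10.02
position: [0.5839, 0.0538, 0.0463]
ee_rot: [[0.002, 0.245, 0.97], [0.006, 0.97, -0.245], [-1.0, 0.007, 0.0]]
ft_force: [0.3, 0.1, -1.4]
opening: 0.0098
```

Run:
```python
from h import *
s=st(); rel(s,np.radians(9))
im=read_camera("side")[:,:,::-1].copy(); cv2.imwrite("pics/side12.png",im)
zoom(im,230,175,100,80,7,"pics/s12.png",.6)
```

```text
t 10.03 p [0.5839 0.0538 0.0463] yaw -0.247 tx [ 0.002  0.006 -1.   ] F [ 0.3  0.1 -1.4] M [-0.09 -0.05  0.03] op 0.0098
X 1.3 n 0.5 Z 6.8
```

View pics/s12.png

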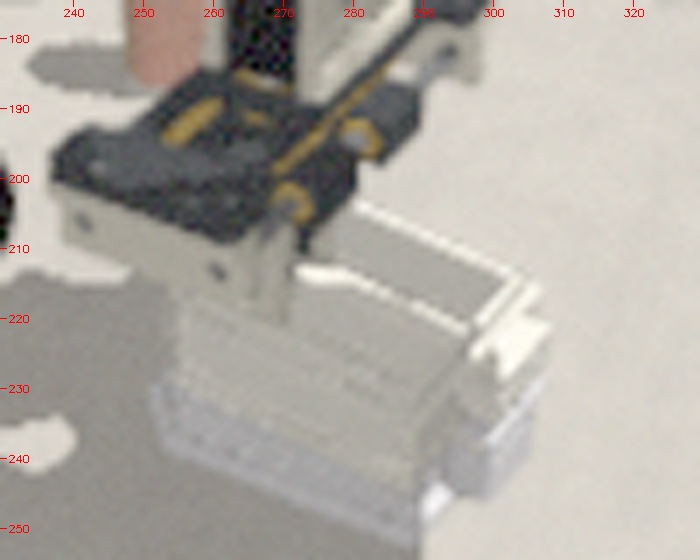

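Request:
carry_out:
  rows: "0.3 0 0.12 0 0.5; 0.3 0 0.12 0 0.5; 0.3 0 0.1 0 0.5; 0.25 0 0.05 0 0.5; 0.1 0 0 0 0.5"

```text
time: 10.7
position: [0.5882, 0.0528, 0.034]
ee_rot: [[0.002, 0.244, 0.97], [0.006, 0.97, -0.244], [-1.0, 0.006, 0.001]]
ft_force: [-1.4, -0.3, 7.2]
opening: 0.0104
```

Run:
```python
from h import *
s=st(); rel(s,0)
im=read_camera("side")[:,:,::-1].copy(); cv2.imwrite("pics/side13.png",im)
overlay("side",im,230,175,100,80,7,"pics/s13.png",np.r_[C0+.03*np.array([np.cos(CY),np.sin(CY)]),.0352],CY,0,30,34)
```

```text
t 10.70 p [0.5882 0.0528 0.034 ] yaw -0.247 tx [ 0.002  0.006 -1.   ] F [-1.4 -0.3  7.2] M [-0.05  1.04 -0.04] op 0.0104
X -0.1 n 0.6 Z -1.2
```

View pics/s13.png

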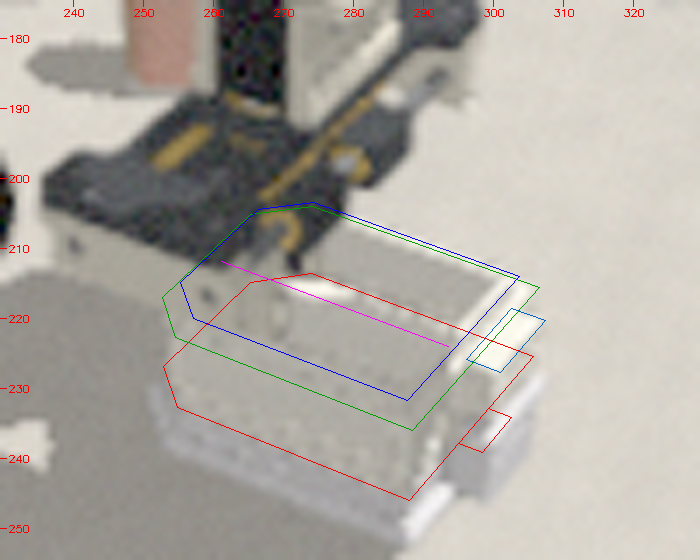

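Request:
carry_out:
  rows: "-0.15 0 0 0 1.5; 0 0 0 0 3; 0 0 0 0 3; 0 0 0 0 3; -1 0 0 0 3"

```text
time: 11.38
position: [0.5878, 0.0526, 0.0452]
ee_rot: [[0.001, 0.244, 0.97], [0.006, 0.97, -0.244], [-1.0, 0.006, -0.0]]
ft_force: [0.2, 0.0, -0.2]
opening: 0.0301
```

Request:
carry_out:
  rows: "-2.5 0 0 0 3; -3 0 0 0 3; -3 0 0 0 3; -3 0 0 0 3; -1 0 0 0 3"

```text
time: 12.0
position: [0.5877, 0.0517, 0.1769]
ee_rot: [[0.002, 0.244, 0.97], [0.006, 0.97, -0.244], [-1.0, 0.006, 0.001]]
ft_force: [0.1, -0.0, -1.0]
opening: 0.0302
```

Run:
```python
from h import *
s=st(); plan([.4313,.297,.09],.487,10)
im=read_camera("side")[:,:,::-1].copy(); cv2.imwrite("pics/side14.png",im)
zoom(im,240,190,80,66,9,"pics/s14.png",.6)
overlay("side",im,240,190,80,66,9,"pics/o14.png",np.r_[C0+.03*np.array([np.cos(CY),np.sin(CY)]),.0352],CY,0,30,34)
```

```text
t 12.00 p [0.5877 0.0517 0.1769] yaw -0.247 tx [ 0.002  0.006 -1.   ] F [ 0.1 -0.  -1. ] M [-0.04 -0.02 -0.02] op 0.0302
0.87 2.00 -2.12 -4.2; 0.87 2.15 -1.96 -4.2; 0.87 2.28 -1.80 -4.2; 0.87 2.41 -1.63 -4.2; 0.87 2.52 -1.45 -4.2; 0.87 2.62 -1.26 -4.2; 0.87 2.71 -1.06 -4.2; 0.87 2.78 -0.86 -4.2; 0.87 2.83 -0.66 -4.2; 0.87 2.87 -0.45 -4.2
```

View pics/s14.png

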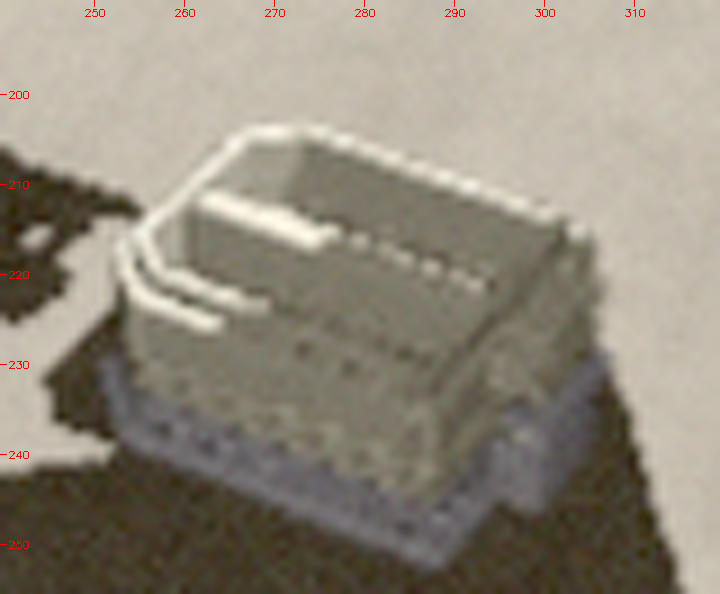

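View pics/o14.png

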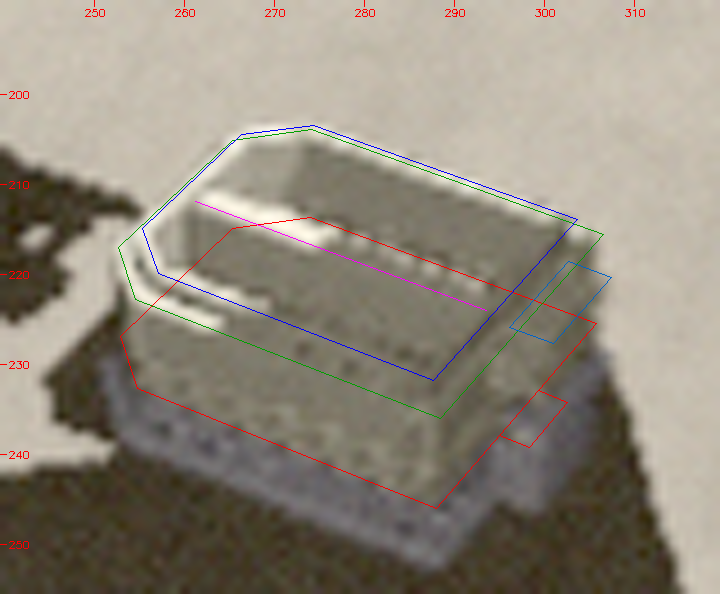

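Request:
carry_out:
  rows: "0 2 -2.1 -4.2 3; 0.5 2.2 -2 -4.2 3; 1 2.4 -1.9 -4.3 3; 1 2.5 -1.7 -4.3 3; 1 2.6 -1.5 -4.3 3"

```text
time: 12.68
position: [0.5038, 0.1788, 0.1392]
ee_rot: [[-0.0, -0.132, 0.991], [0.004, 0.991, 0.132], [-1.0, 0.004, 0.0]]
ft_force: [0.5, 0.6, -0.3]
opening: 0.03
```

Request:
carry_out:
  rows: "1 2.7 -1.3 -4.3 3; 1 2.8 -1.1 -4.3 3; 1 2.8 -0.9 -4.2 3; 1 2.8 -0.6 -4.2 3; 1 1.5 -0.2 -2 3"

```text
time: 13.3
position: [0.4249, 0.2922, 0.0841]
ee_rot: [[-0.005, -0.458, 0.889], [0.0, 0.889, 0.458], [-1.0, 0.003, -0.004]]
ft_force: [0.2, -0.6, 0.2]
opening: 0.0303
```

Run:
```python
from h import *
s=st(); plan([.4313,.297,.06],.487,5)
for n in("side","top"):
    cv2.imwrite(f"pics/{n}15.png",read_camera(n)[:,:,::-1])
zoom(cv2.imread("pics/top15.png"),100,170,210,130,3.8,"pics/t15.png",1)
```

```text
t 13.30 p [0.4249 0.2922 0.0841] yaw 0.476 tx [-0.005  0.    -1.   ] F [ 0.2 -0.6  0.2] M [ 0.03 -0.03 -0.03] op 0.0303
0.48 0.03 0.16 -0.1; 0.48 0.03 0.16 -0.1; 0.48 0.03 0.16 -0.1; 0.48 0.02 0.16 -0.1; 0.48 0.02 0.16 -0.1
```

View pics/top15.png

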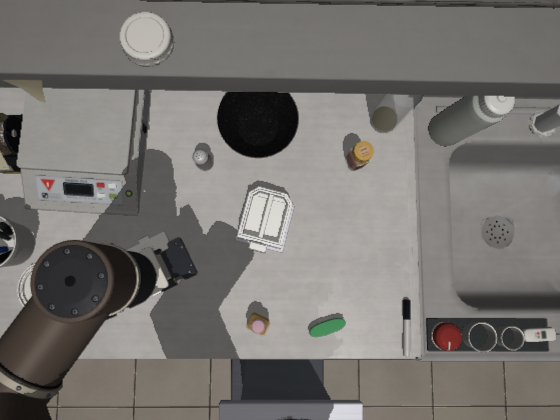

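View pics/side15.png

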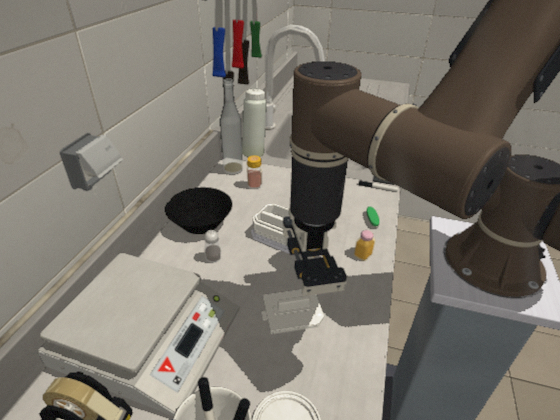

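Run:
```python
from h import *
im=cv2.imread("pics/top15.png").astype(float)
V=im.mean(2); x0,y0=228,178; m=V[y0:y0+80,x0:x0+75]
k=cv2.morphologyEx(m.astype(np.float32),cv2.MORPH_CLOSE,np.ones((3,3)))
c=contour_world("top",k,180,0)+[x0,y0]
W=np.array([ray("top",p,.054)[:2] for p in c])
C,psi=fitrect(W,-.25,.12,.1,[.559,.0595]); print(C,psi)
zoom(cv2.imread("pics/top15.png"),x0,y0,75,80,7,"pics/t15.png",.8)
```

```text
slopes [ 0.02   0.028  0.018 -0.089] size x 0.1187 y 0.1029 225 226 125 62
[0.55799486 0.05750663] -0.2712402112098318
```

View pics/t15.png

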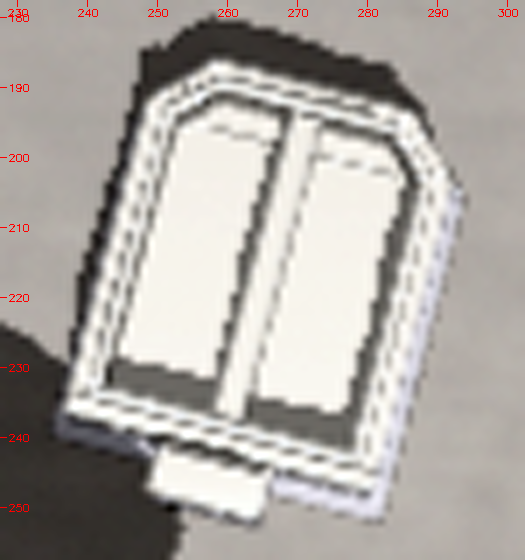

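Request:
carry_out:
  rows: "0.2 0.2 0.6 -0.6 3; 1 0 0.2 0 3; 1.4 0 0 0 3; 1.5 0 0 0 3; 1.2 0 0 0 3"

```text
time: 14.02
position: [0.4324, 0.2957, 0.0274]
ee_rot: [[-0.006, -0.463, 0.887], [-0.0, 0.887, 0.463], [-1.0, 0.002, -0.005]]
ft_force: [1.0, 0.1, 0.6]
opening: 0.0302
```

Run:
```python
from h import *
s=st(); plan([.4313,.297,.017],.487,3)
cv2.imwrite("pics/side16.png",read_camera("side")[:,:,::-1]); zoom(cv2.imread("pics/side16.png"),230,230,110,110,5,"pics/s16.png",.7)
```

```text
t 14.03 p [0.4324 0.2957 0.0274] yaw 0.481 tx [-0.006 -0.    -1.   ] F [1.  0.1 0.6] M [ 0.01  0.03 -0.04] op 0.0302
0.35 0.06 -0.01 -0.1; 0.35 0.06 -0.01 -0.1; 0.35 0.06 -0.01 -0.1
```

View pics/s16.png

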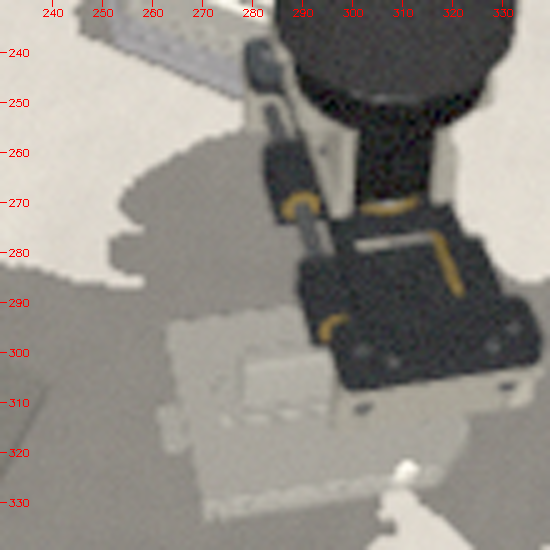

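Request:
carry_out:
  rows: "0.5 0.1 0 0 3; 0.5 0.05 0 0 3; 0.05 0 0 0 2; 0 0 0 0 1; 0 0 0 0 0.6"
  newtons: 5

```text
time: 14.7
position: [0.4313, 0.2965, 0.015]
ee_rot: [[-0.007, -0.462, 0.887], [-0.002, 0.887, 0.462], [-1.0, 0.002, -0.007]]
ft_force: [-0.3, -0.7, -1.7]
opening: 0.0119
```

Request:
carry_out:
  rows: "0 0 0 0 0.6; 0 0 0 0 0.6; 0 0 0 0 0.6; 0 0 0 0 0.6; 0 0 0 0 0.6"

```text
time: 15.32
position: [0.4311, 0.2963, 0.0152]
ee_rot: [[-0.007, -0.462, 0.887], [-0.002, 0.887, 0.462], [-1.0, 0.002, -0.007]]
ft_force: [-0.6, -0.7, -1.4]
opening: 0.0122
```

Run:
```python
from h import *
s=st()
im=cv2.imread("pics/top15.png").astype(float)
r=cv2.GaussianBlur((im[:,:,0]-im[:,:,2])/(im.mean(2)+5),(0,0),.6)
V=im.mean(2).copy(); V[r>-.015]=120
x0,y0=228,178; m=V[y0:y0+80,x0:x0+75]
k=cv2.morphologyEx(m.astype(np.float32),cv2.MORPH_CLOSE,np.ones((5,5)))
for lev in(165,180):
  c=contour_world("top",k,lev,0)+[x0,y0]
  W=np.array([ray("top",p,.054)[:2] for p in c])
  C,psi=fitrect(W,-.25,.12,.1,[.559,.0595]); print(C,psi)
cv2.imwrite("pics/m.png",cv2.resize(k.astype(np.uint8),None,fx=7,fy=7))
# expected seat position projections
u=np.array([np.cos(CY),np.sin(CY)]);n=np.array([-u[1],u[0]])
for q in [(-60,50),(-60,-50),(42,50),(60,32),(60,-32),(42,-50)]:
  print(q,np.round(proj("top",np.r_[C0+u*q[0]/1e3+n*q[1]/1e3,.054]),1))
```

```text
t 15.32 p [0.4311 0.2963 0.0152] yaw 0.480 tx [-0.007 -0.002 -1.   ] F [-0.6 -0.7 -1.4] M [-0.    0.04  0.04] op 0.0122
slopes [-0.03   0.011 -0.023  0.051] size x 0.1174 y 0.1010 282 143 126 54
[0.55981663 0.05983748] -0.228634984320871
slopes [-0.002  0.003 -0.005  0.003] size x 0.1170 y 0.0980 226 231 126 111
[0.55953246 0.06000004] -0.2491219716370797
(-60, 50) [236.8 236.5]
(-60, -50) [281. 248.]
(42, 50) [248.8 192. ]
(60, 32) [258.7 186.3]
(60, -32) [286.6 193.6]
(42, -50) [292.4 203.4]
```

View pics/m.png

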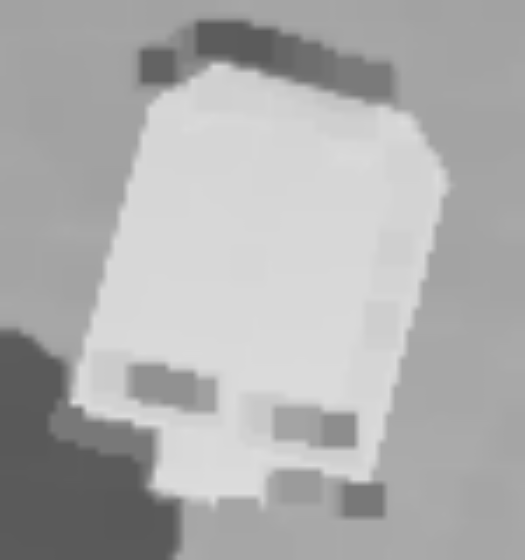

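Request:
carry_out:
  rows: "0 0 0 0 1.8; -0.2 0 0 0 1.8; -0.05 0 0 0 1; 0 0 0 0 0.6; 0 0 0 0 0.6"

```text
time: 15.95
position: [0.4315, 0.2967, 0.0182]
ee_rot: [[-0.006, -0.462, 0.887], [-0.001, 0.887, 0.462], [-1.0, 0.002, -0.006]]
ft_force: [-0.0, -0.1, -1.2]
opening: 0.012
```

Request:
carry_out:
  rows: "0 0 0 0 0.6; -0.7 0 0.28 0 0.6; -0.7 0 0.35 0 0.6; -0.7 0 0.4 0 0.6; -0.7 0 0.45 0 0.6"
  newtons: 4

```text
time: 16.58
position: [0.4452, 0.3037, 0.0476]
ee_rot: [[-0.007, -0.462, 0.887], [-0.002, 0.887, 0.462], [-1.0, 0.002, -0.007]]
ft_force: [-0.2, -0.4, -1.0]
opening: 0.0119
```

Run:
```python
from h import *
s=st()
cv2.imwrite("pics/side17.png",read_camera("side")[:,:,::-1]); zoom(cv2.imread("pics/side17.png"),240,230,100,110,5,"pics/s17.png",.7)
```

```text
t 16.57 p [0.4452 0.3037 0.0476] yaw 0.481 tx [-0.007 -0.002 -1.   ] F [-0.2 -0.4 -1. ] M [ 0.03  0.03 -0.02] op 0.0119
```

View pics/s17.png

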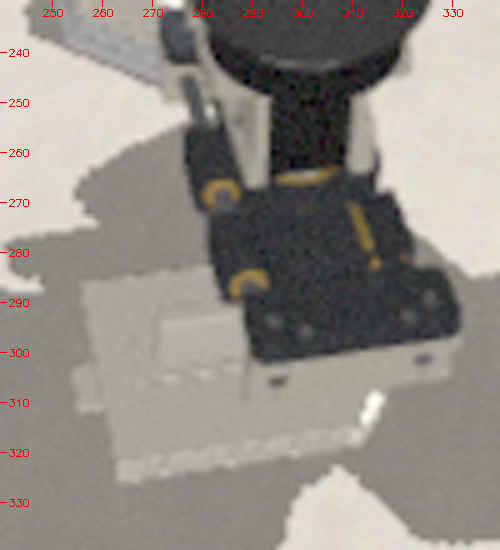

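Request:
carry_out:
  rows: "0.8 0 0 0 0.6; 0.8 0 0 0 0.6; 0.8 0 0 0 0.6; 0.55 0 0 0 0.6; 0 0 0 0 2"

```text
time: 17.25
position: [0.4456, 0.3039, 0.0162]
ee_rot: [[-0.007, -0.462, 0.887], [-0.002, 0.887, 0.462], [-1.0, 0.002, -0.007]]
ft_force: [-0.6, 0.2, -0.6]
opening: 0.017
```

Request:
carry_out:
  rows: "0 0 0 0 2; 0 0 -0.5 0 2; 0 0 -0.4 0 1.6; 0 0 0 0 0.8; 0 0 0 0 0.6"
  newtons: 3

```text
time: 17.88
position: [0.4372, 0.2998, 0.017]
ee_rot: [[-0.006, -0.463, 0.887], [-0.001, 0.887, 0.463], [-1.0, 0.002, -0.005]]
ft_force: [0.8, 0.1, -0.7]
opening: 0.0117
```

Run:
```python
from h import *
s=st()
```

```text
t 17.88 p [0.4372 0.2998 0.017 ] yaw 0.481 tx [-0.006 -0.001 -1.   ] F [ 0.8  0.1 -0.7] M [-0.05 -0.03 -0.  ] op 0.0117
```

Request:
carry_out:
  rows: "0 0 0 0 0.6; -0.9 0 0.33 0 0.6; -0.9 0 0.4 0 0.6; -0.8 0 0.47 0 0.6; -0.6 0 0.45 0 0.6"

```text
time: 18.5
position: [0.453, 0.308, 0.0511]
ee_rot: [[-0.006, -0.463, 0.886], [-0.001, 0.886, 0.463], [-1.0, 0.002, -0.006]]
ft_force: [0.5, 0.9, -0.7]
opening: 0.0121
```

Run:
```python
from h import *
s=st()
cv2.imwrite("pics/side18.png",read_camera("side")[:,:,::-1]); zoom(cv2.imread("pics/side18.png"),240,230,100,110,5,"pics/s18.png",.7)
```

```text
t 18.50 p [0.453  0.308  0.0511] yaw 0.481 tx [-0.006 -0.001 -1.   ] F [ 0.5  0.9 -0.7] M [ 0.    0.05 -0.02] op 0.0121
```

View pics/s18.png

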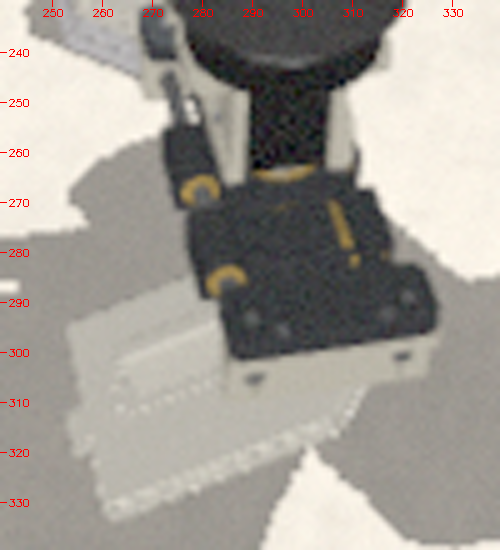

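Request:
carry_out:
  rows: "-0.3 0 0.2 0 0.6; -0.3 0 0.2 0 0.6; 0 0 0 0 0.6; 0 0 0 0 0.5; 0 0 0 0 0.5"

```text
time: 19.18
position: [0.4576, 0.3105, 0.058]
ee_rot: [[-0.005, -0.463, 0.886], [-0.0, 0.886, 0.463], [-1.0, 0.002, -0.004]]
ft_force: [0.5, 0.0, -0.3]
opening: 0.012
```

Request:
carry_out:
  rows: "0 0 0 0 0.5; 0 0 0 0 0.5; 0 0 0 0 0.5; -1 0 0 0 0.5; -2.5 0 0 0 0.5"
  newtons: 40

```text
time: 19.8
position: [0.4565, 0.309, 0.0922]
ee_rot: [[-0.008, -0.463, 0.887], [-0.004, 0.887, 0.462], [-1.0, 0.0, -0.009]]
ft_force: [0.4, 0.0, -1.3]
opening: 0.0118
```

Run:
```python
from h import *
s=st()
im=read_camera("side")[:,:,::-1].copy(); cv2.imwrite("pics/side19.png",im)
# lid x axis = -tool z -> yaw+pi
overlay("side",im,220,210,110,110,7,"pics/o19.png",s["position"],yaw_now(s)+np.pi,np.radians(25),31.5,35.5,.7,lid=True)
a=cv2.imread("pics/o19.png")[:600,:780]; cv2.imwrite("pics/o19.png",a)
```

```text
t 19.80 p [0.4565 0.309  0.0922] yaw 0.481 tx [-0.008 -0.004 -1.   ] F [ 0.4  0.  -1.3] M [ 0.02  0.01 -0.01] op 0.0118
```

View pics/o19.png

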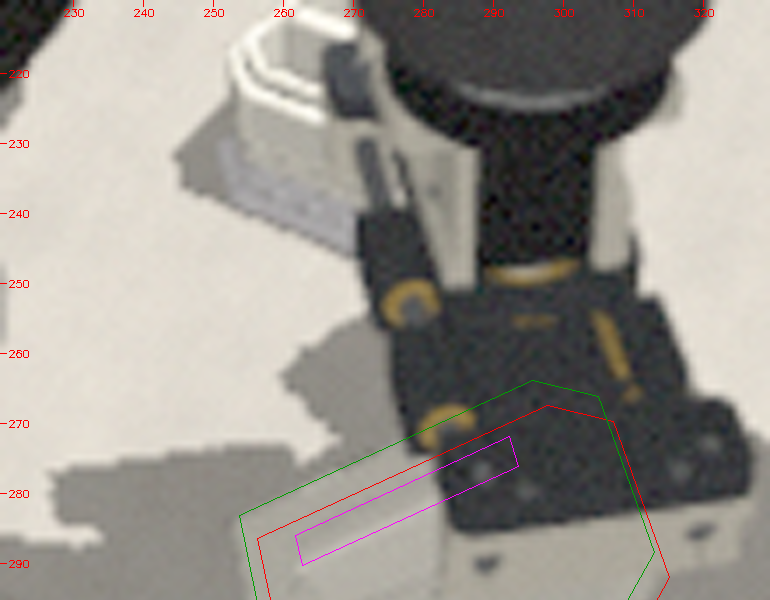

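Run:
```python
from h import *
s=st(); print(np.round(s["joint_pos"],3)); plan([.5789,.0547,.17],2.895,15)
```

```text
t 19.85 p [0.4582 0.3107 0.0963] yaw 0.482 tx [-0.004 -0.    -1.   ] F [1.6 0.9 2.7] M [ 0.16 -0.24 -0.  ] op 0.0115
[ 0.947  0.284 -0.423 -0.004 -0.866 -2.033]
-0.49 -1.89 -0.08 -9.2; -0.49 -1.85 -0.38 -9.2; -0.49 -1.76 -0.67 -9.2; -0.49 -1.63 -0.94 -9.2; -0.49 -1.46 -1.19 -9.2; -0.49 -1.25 -1.41 -9.2; -0.49 -1.01 -1.59 -9.2; -0.49 -0.74 -1.74 -9.2; -0.49 -0.45 -1.83 -9.2; -0.49 -0.15 -1.88 -9.2; -0.49 0.15 -1.88 -9.2; -0.49 0.45 -1.83 -9.2; -0.49 0.74 -1.74 -9.2; -0.49 1.01 -1.60 -9.2; -0.49 1.25 -1.41 -9.2
```

Request:
carry_out:
  rows: "-2.5 -0.5 0 -4 0.5; -2.5 -1.2 -0.2 -9 0.5; -1.5 -1.8 -0.6 -9.5 0.5; -0.8 -1.7 -0.9 -9.5 0.5; 0 -1.6 -1.2 -9.5 0.5"

```text
time: 20.48
position: [0.4888, 0.2409, 0.1753]
ee_rot: [[-0.001, -0.943, 0.334], [0.003, 0.334, 0.943], [-1.0, 0.002, 0.002]]
ft_force: [-0.6, 0.1, -1.6]
opening: 0.0112
```

Run:
```python
from h import *
s=st();plan([.5789,.0547,.17],2.895,11)
```

```text
t 20.48 p [0.4888 0.2409 0.1753] yaw 1.230 tx [-0.001  0.003 -1.   ] F [-0.6  0.1 -1.6] M [ 0.01  0.1  -0.01] op 0.0112
0.05 -1.34 -1.32 -8.7; 0.05 -1.12 -1.51 -8.7; 0.05 -0.88 -1.66 -8.7; 0.05 -0.62 -1.77 -8.7; 0.05 -0.35 -1.85 -8.7; 0.05 -0.06 -1.88 -8.7; 0.05 0.22 -1.87 -8.7; 0.05 0.50 -1.81 -8.7; 0.05 0.77 -1.72 -8.7; 0.05 1.02 -1.58 -8.7; 0.05 1.24 -1.41 -8.7
```

Request:
carry_out:
  rows: "0 -1.3 -1.4 -9 0.5; 0 -1.1 -1.6 -9 0.5; 0 -0.9 -1.7 -9 0.5; 0 -0.6 -1.8 -9 0.5; 0 -0.3 -1.9 -9 0.5"

```text
time: 21.1
position: [0.5312, 0.1512, 0.1779]
ee_rot: [[0.001, -0.891, -0.455], [0.005, -0.455, 0.891], [-1.0, -0.003, 0.004]]
ft_force: [0.7, -0.3, -1.5]
opening: 0.0113
```

Request:
carry_out:
  rows: "0 0 -1.9 -9 0.5; 0 0.2 -1.9 -9 0.5; 0 0.5 -1.8 -8 0.5; 0 0.7 -1.5 -6 0.5; 0 0 0 0 0.5"

```text
time: 21.72
position: [0.5679, 0.0838, 0.1799]
ee_rot: [[0.003, -0.499, -0.867], [0.006, -0.867, 0.499], [-1.0, -0.007, 0.001]]
ft_force: [0.2, 0.1, -1.2]
opening: 0.0114
```

Run:
```python
from h import *
s=st();plan([.5789,.0547,.16],2.895,4)
im=read_camera("side")[:,:,::-1].copy(); cv2.imwrite("pics/side20.png",im)
```

```text
t 21.73 p [0.5679 0.0838 0.1799] yaw 2.620 tx [ 0.003  0.006 -1.   ] F [ 0.2  0.1 -1.2] M [-0.07  0.14 -0.03] op 0.0114
0.50 0.49 -0.60 -3.9; 0.50 0.53 -0.57 -3.9; 0.50 0.57 -0.53 -3.9; 0.50 0.61 -0.49 -3.9
```

View pics/side20.png

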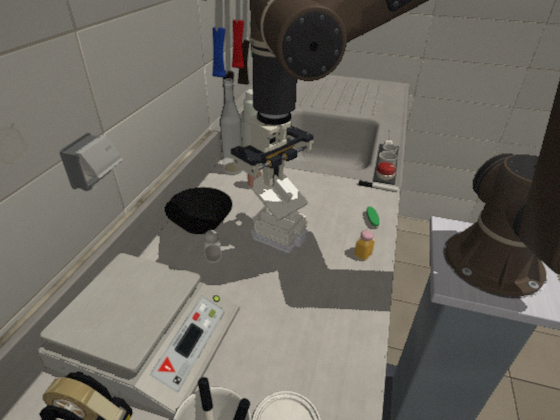

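Request:
carry_out:
  rows: "0 0.6 -0.6 -4.5 0.5; 0 0.6 -0.6 -4.2 0.5; 0 0.6 -0.6 -4 0.5; 0.3 0.5 -0.4 -3 0.5; 0.5 0 0 0 0.5"

```text
time: 22.4
position: [0.5776, 0.0566, 0.1732]
ee_rot: [[0.004, -0.247, -0.969], [0.008, -0.969, 0.247], [-1.0, -0.009, -0.002]]
ft_force: [-0.3, 0.1, -1.9]
opening: 0.0116
```

Run:
```python
from h import *
s=st();plan([.5789,.0547,.14],2.895,4)
im=read_camera("side")[:,:,::-1].copy(); cv2.imwrite("pics/side21.png",im)
overlay("side",im,230,165,95,85,7,"pics/o21.png",s["position"],yaw_now(s)+np.pi,np.radians(25),31.5,35.5,.7,lid=True)
zoom(im,230,165,95,85,7,"pics/s21.png",.7)
```

```text
t 22.40 p [0.5776 0.0566 0.1732] yaw 2.892 tx [ 0.004  0.008 -1.   ] F [-0.3  0.1 -1.9] M [-0.14  0.17  0.04] op 0.0116
0.83 0.04 -0.04 -0.0; 0.83 0.04 -0.04 -0.0; 0.83 0.04 -0.04 -0.0; 0.83 0.04 -0.04 -0.0
```

View pics/o21.png

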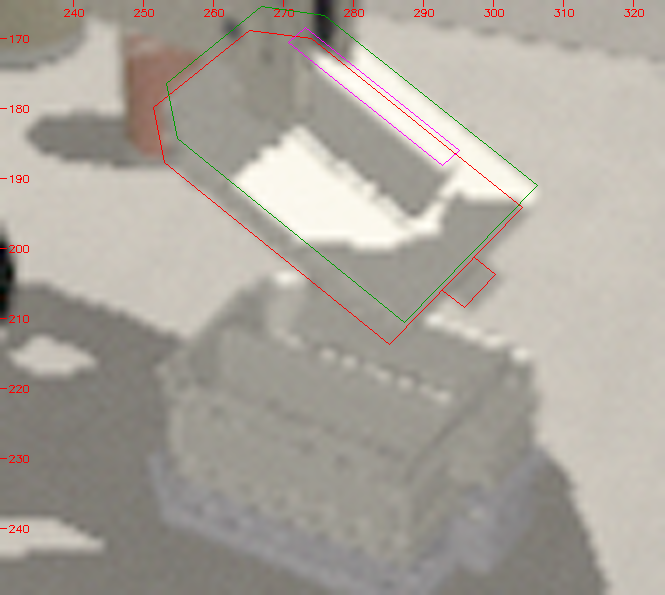

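View pics/s21.png

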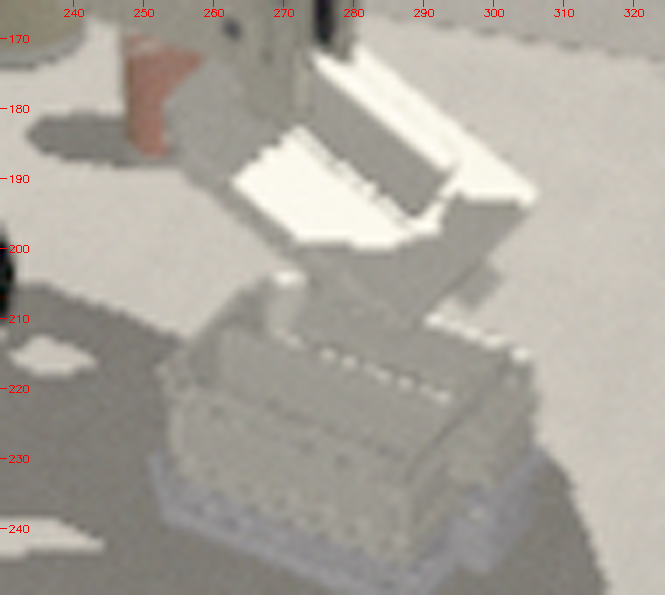

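Run:
```python
from h import *
s=status.observe(); rel(s,np.radians(25),31.5,35.5,54,np.array([.5593,.0598]))
```

```text
X 4.5 n 1.3 Z 91.6
```

Request:
carry_out:
  rows: "0.8 0.1 -0.15 0 0.5; 1 0.03 0 0 0.5; 1 0 0 0 0.5; 0.9 0 0 0 0.5; 0 0 0 0 0.5"

```text
time: 23.08
position: [0.5774, 0.0561, 0.1318]
ee_rot: [[0.002, -0.25, -0.968], [0.007, -0.968, 0.25], [-1.0, -0.007, 0.0]]
ft_force: [-0.7, -0.0, -1.3]
opening: 0.0118
```

Run:
```python
from h import *
s=st(); rel(s,np.radians(25),31.5,35.5,54,np.array([.5593,.0598]))
im=read_camera("side")[:,:,::-1].copy(); cv2.imwrite("pics/side22.png",im)
overlay("side",im,230,165,95,85,7,"pics/o22.png",s["position"],yaw_now(s)+np.pi,np.radians(25),31.5,35.5,.7,lid=True)
```

```text
t 23.07 p [0.5774 0.0561 0.1318] yaw 2.889 tx [ 0.002  0.007 -1.   ] F [-0.7 -0.  -1.3] M [-0.14  0.12 -0.  ] op 0.0118
X 4.9 n 0.9 Z 51.1
```

View pics/o22.png

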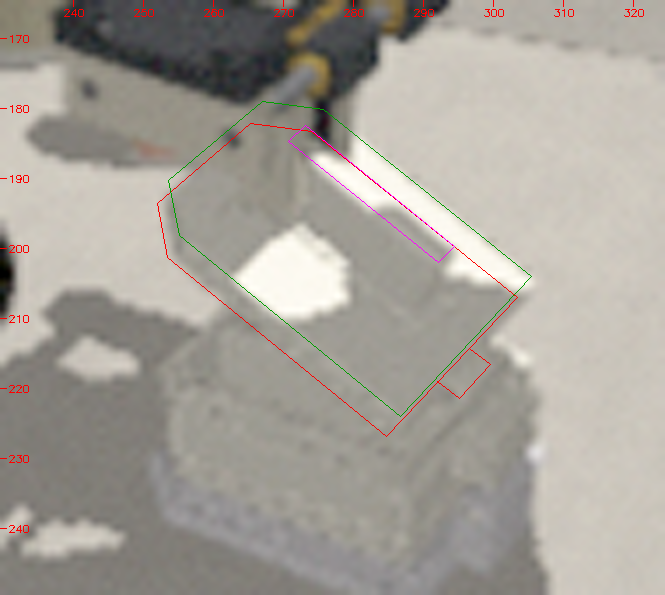

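Request:
carry_out:
  rows: "0.5 0.08 0 0 0.5; 0.5 0.03 0.1 0 0.5; 0.35 0 0.1 0 0.5; 0.2 0 0.1 0 0.5; 0 0 0 0 0.5"

```text
time: 23.75
position: [0.5759, 0.0562, 0.117]
ee_rot: [[0.006, -0.249, -0.968], [0.008, -0.968, 0.249], [-1.0, -0.009, -0.003]]
ft_force: [0.3, -0.1, -1.8]
opening: 0.0116
```

Run:
```python
from h import *
s=st(); rel(s,np.radians(25),31.5,35.5,54,np.array([.5593,.0598]))
im=read_camera("side")[:,:,::-1].copy(); cv2.imwrite("pics/side23.png",im)
overlay("side",im,230,165,95,85,7,"pics/o23.png",s["position"],yaw_now(s)+np.pi,np.radians(25),31.5,35.5,.7,lid=True)
```

```text
t 23.75 p [0.5759 0.0562 0.117 ] yaw 2.890 tx [ 0.006  0.008 -1.   ] F [ 0.3 -0.1 -1.8] M [-0.11  0.1   0.06] op 0.0116
X 3.4 n 0.5 Z 36.3
```

View pics/o23.png

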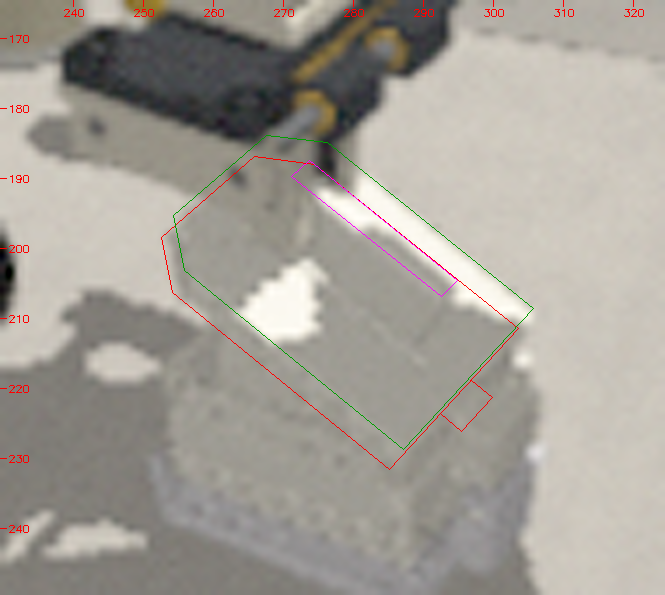

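Request:
carry_out:
  rows: "0.14 0.04 0.1 0 0.5; 0.12 0 0.1 0 0.5; 0.08 0 0.17 0 0.5; 0.08 0 0.17 0 0.5; 0.06 0 0.15 0 0.5"

```text
time: 24.42
position: [0.5692, 0.0577, 0.1124]
ee_rot: [[0.007, -0.249, -0.969], [0.008, -0.968, 0.249], [-1.0, -0.01, -0.004]]
ft_force: [2.5, -1.0, 1.1]
opening: 0.0118
```

Run:
```python
from h import *
s=st(); rel(s,np.radians(25),31.5,35.5,54,np.array([.5593,.0598]))
im=read_camera("side")[:,:,::-1].copy(); cv2.imwrite("pics/side24.png",im)
overlay("side",im,230,165,95,85,7,"pics/o24.png",s["position"],yaw_now(s)+np.pi,np.radians(25),31.5,35.5,.7,lid=True)
```

```text
t 24.43 p [0.5692 0.0577 0.1124] yaw 2.890 tx [ 0.007  0.008 -1.   ] F [ 2.5 -1.   1.1] M [-0.47 -0.69 -0.02] op 0.0118
X -3.5 n 0.4 Z 31.8
```

View pics/o24.png

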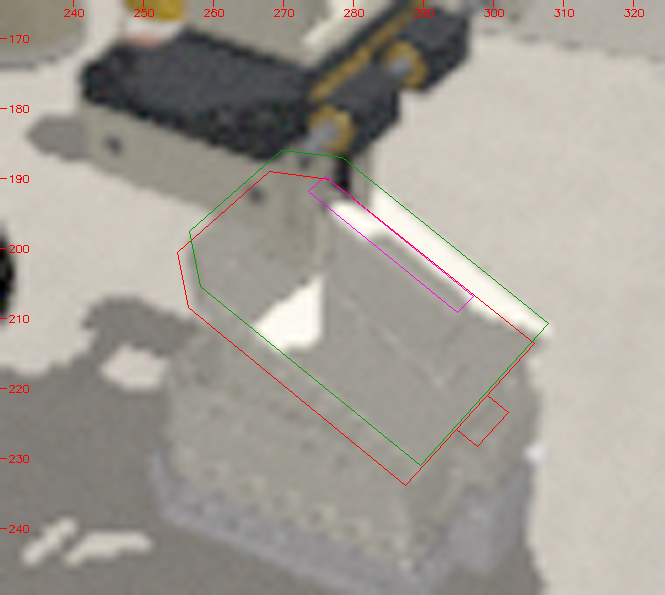

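Request:
carry_out:
  rows: "-0.03 0.03 0.12 0 0.5; 0 0 0.1 0 0.5; 0 0 0.05 0 0.5; 0.03 0 0 0 0.5; 0 0 0 0 0.5"

```text
time: 25.1
position: [0.5673, 0.0582, 0.113]
ee_rot: [[0.009, -0.249, -0.969], [0.008, -0.969, 0.249], [-1.0, -0.01, -0.006]]
ft_force: [2.4, -0.6, -0.0]
opening: 0.0117
```

Run:
```python
from h import *
s=st(); rel(s,np.radians(25),31.5,35.5,54,np.array([.5593,.0598]))
im=read_camera("side")[:,:,::-1].copy(); cv2.imwrite("pics/side25.png",im)
overlay("side",im,230,165,95,85,7,"pics/o25.png",s["position"],yaw_now(s)+np.pi,np.radians(25),31.5,35.5,.7,lid=True)
```

```text
t 25.10 p [0.5673 0.0582 0.113 ] yaw 2.890 tx [ 0.009  0.008 -1.   ] F [ 2.4 -0.6 -0. ] M [-0.48 -0.6   0.04] op 0.0117
X -5.4 n 0.4 Z 32.4
```

View pics/o25.png

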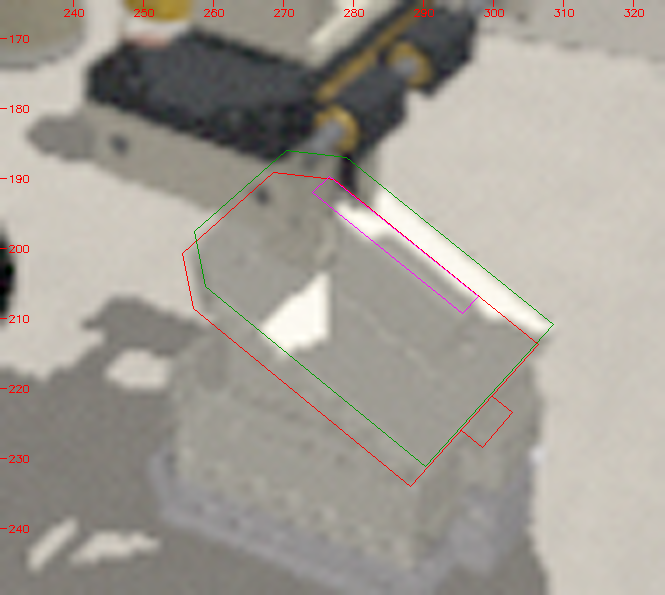

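Run:
```python
from h import *
L=[]
for i in (14,22,23,24,25):
    im=cv2.imread(f"pics/side{i}.png")[210:260,245:315]; im=np.clip((im.astype(float)/200)**.7*255,0,255).astype(np.uint8)
    L.append(cv2.resize(im,None,fx=5.5,fy=5.5,interpolation=cv2.INTER_CUBIC))
o=np.vstack([np.hstack([L[0],L[1]]),np.hstack([L[3],L[4]])])
for x in range(0,o.shape[1],55): cv2.line(o,(x,0),(x,o.shape[0]),(0,0,255),1)
for y in range(0,o.shape[0],55): cv2.line(o,(0,y),(o.shape[1],y),(0,0,255),1)
cv2.imwrite("pics/cmp.png",o); print(o.shape)
```

```text
(550, 770, 3)
```

View pics/cmp.png

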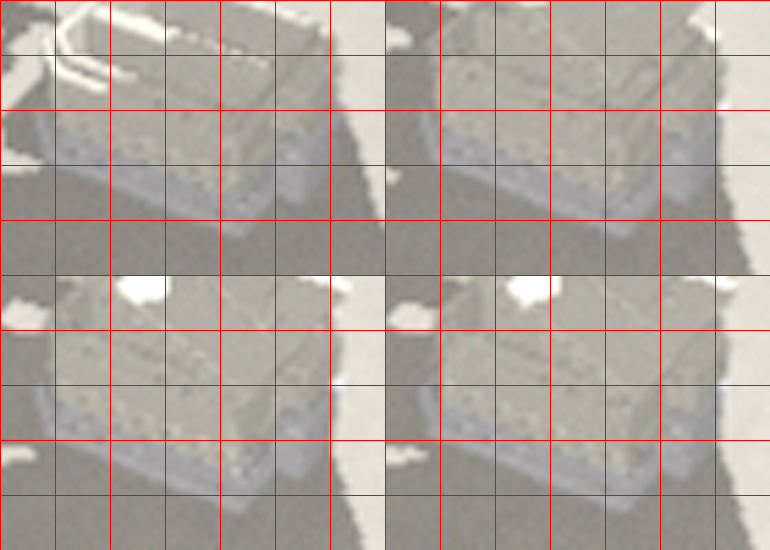

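Request:
carry_out:
  rows: "0 0 -0.1 0 0.6; 0.05 0.03 -0.05 0 0.6; 0 0 0 0 0.6; 0.3 0 -0.2 0 0.6; 0.3 0 -0.22 0 0.6"
  newtons: 4

```text
time: 25.78
position: [0.5721, 0.0566, 0.106]
ee_rot: [[0.007, -0.249, -0.969], [0.009, -0.968, 0.249], [-1.0, -0.01, -0.005]]
ft_force: [1.6, 0.1, 0.4]
opening: 0.0121
```

Run:
```python
from h import *
s=st(); rel(s,np.radians(21),31.5,35.5,54,np.array([.5593,.0598]))
im=read_camera("side")[:,:,::-1].copy(); cv2.imwrite("pics/side26.png",im)
overlay("side",im,230,165,95,85,7,"pics/o26.png",s["position"],yaw_now(s)+np.pi,np.radians(21),31.5,35.5,.7,lid=True)
```

```text
t 25.77 p [0.5721 0.0566 0.106 ] yaw 2.890 tx [ 0.007  0.009 -1.   ] F [1.6 0.1 0.4] M [-0.14 -0.05  0.02] op 0.0121
X -3.5 n 0.1 Z 26.4
```

View pics/o26.png

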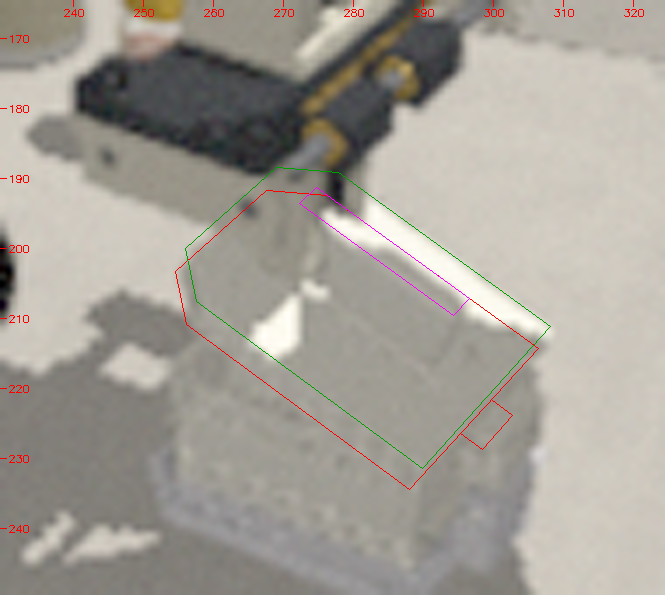

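Request:
carry_out:
  rows: "0.3 0.02 -0.2 0 0.6; 0.32 0 -0.21 0 0.6; 0.32 0 -0.21 0 0.6; 0.32 0 -0.2 0 0.6; 0.32 0 -0.19 0 0.6"

```text
time: 26.45
position: [0.5822, 0.0537, 0.0882]
ee_rot: [[0.006, -0.249, -0.968], [0.008, -0.968, 0.249], [-1.0, -0.009, -0.003]]
ft_force: [-0.6, -0.1, -1.3]
opening: 0.0118
```

Run:
```python
from h import *
s=st(); rel(s,np.radians(10.5),31.5,35.5,54,np.array([.5593,.0598]))
im=read_camera("side")[:,:,::-1].copy(); cv2.imwrite("pics/side27.png",im)
overlay("side",im,230,165,95,85,7,"pics/o27.png",s["position"],yaw_now(s)+np.pi,np.radians(10.5),31.5,35.5,.7,lid=True)
```

```text
t 26.45 p [0.5822 0.0537 0.0882] yaw 2.890 tx [ 0.006  0.008 -1.   ] F [-0.6 -0.1 -1.3] M [ 0.04  0.21 -0.04] op 0.0118
X -0.8 n -0.3 Z 12.4
```

View pics/o27.png

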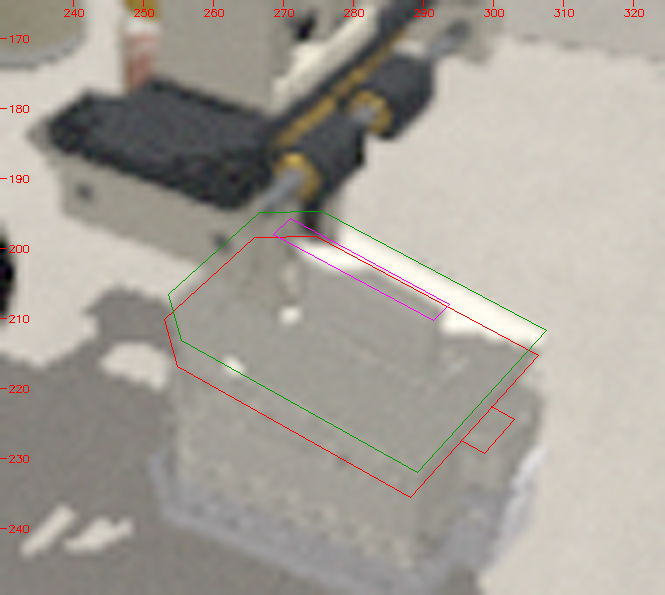

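Request:
carry_out:
  rows: "0.35 -0.02 -0.16 0 0.6; 0.35 0 -0.16 0 0.6; 0.35 0 -0.15 0 0.6; 0.35 0 -0.13 0 0.6; 0.3 0 -0.1 0 0.6"

```text
time: 27.12
position: [0.5895, 0.052, 0.0701]
ee_rot: [[0.005, -0.249, -0.968], [0.008, -0.968, 0.249], [-1.0, -0.009, -0.003]]
ft_force: [-2.5, 0.4, 5.3]
opening: 0.012
```

Run:
```python
from h import *
s=st(); rel(s,0,31.5,35.5,54,np.array([.5593,.0598]))
im=read_camera("side")[:,:,::-1].copy(); cv2.imwrite("pics/side28.png",im)
overlay("side",im,230,165,95,85,7,"pics/o28.png",s["position"],yaw_now(s)+np.pi,np.radians(1),31.5,35.5,.7,lid=True)
```

```text
t 27.12 p [0.5895 0.052  0.0701] yaw 2.890 tx [ 0.005  0.008 -1.   ] F [-2.5  0.4  5.3] M [-0.19  0.91  0.  ] op 0.0120
X -0.3 n -0.1 Z -0.6
```

View pics/o28.png

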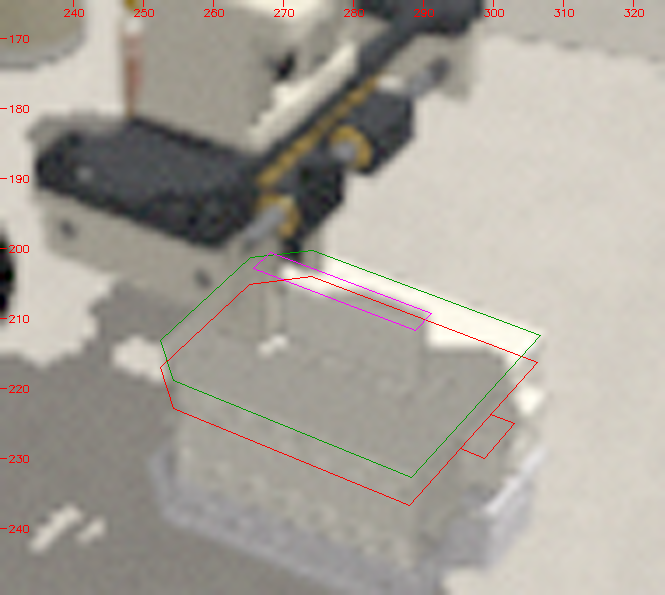

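Request:
carry_out:
  rows: "0.03 0 0.05 0 0.6; 0 0 0 0 0.6; 0 0 0 0 2; 0 0 0 0 3; 0 0 0 0 3"

```text
time: 27.8
position: [0.5891, 0.0522, 0.0695]
ee_rot: [[0.005, -0.249, -0.968], [0.008, -0.968, 0.249], [-1.0, -0.009, -0.003]]
ft_force: [-0.7, -0.2, -0.2]
opening: 0.0293
```

Request:
carry_out:
  rows: "-2 0 0 0 3; -3 0 0 0 3; -3 0 0 0 3; -3 0 0 0 3; -1 0 0 0 3"

```text
time: 28.42
position: [0.5873, 0.051, 0.1912]
ee_rot: [[0.002, -0.249, -0.968], [0.007, -0.968, 0.249], [-1.0, -0.007, 0.0]]
ft_force: [0.2, -0.6, -0.4]
opening: 0.03
```

Run:
```python
from h import *
s=st()
im=read_camera("side")[:,:,::-1].copy(); cv2.imwrite("pics/side29.png",im)
zoom(im,240,185,80,70,8,"pics/s29.png",.6)
u=np.array([np.cos(CY),np.sin(CY)])
overlay("side",im,240,185,80,70,8,"pics/o29.png",np.r_[C0+.0315*u,.0707],CY,0,31.5,35.5,.6,lid=True)
```

```text
t 28.43 p [0.5873 0.051  0.1912] yaw 2.890 tx [ 0.002  0.007 -1.   ] F [ 0.2 -0.6 -0.4] M [-0.12  0.11  0.03] op 0.0300
```

View pics/s29.png

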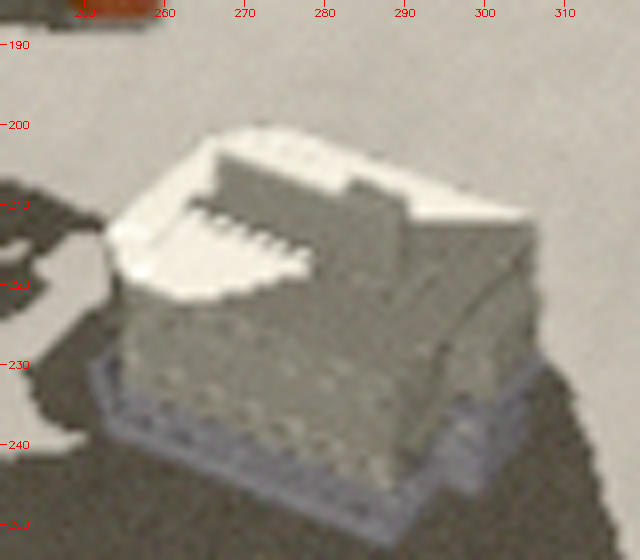

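View pics/o29.png

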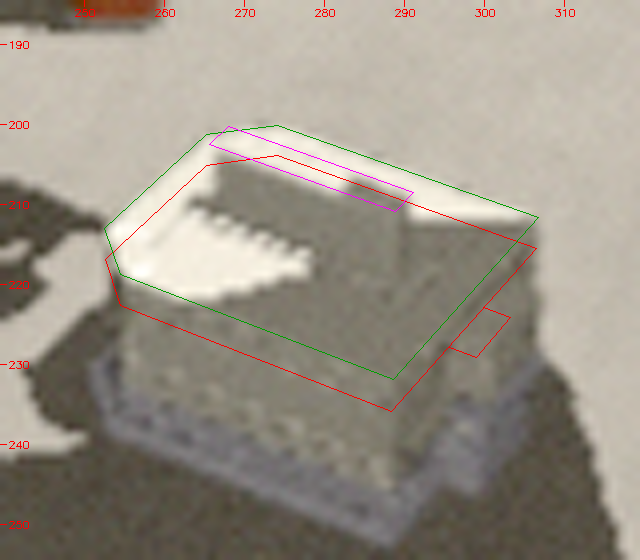

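Run:
```python
from h import *
s=st(); plan([.5842,.0533,.103],2.890,4)
```

```text
t 28.48 p [0.5874 0.0509 0.1916] yaw 2.890 tx [ 0.002  0.007 -1.   ] F [1.1 0.3 1.3] M [-0.06 -0.02  0.01] op 0.0300
2.22 -0.04 0.09 -0.0; 2.22 -0.04 0.09 -0.0; 2.22 -0.04 0.09 -0.0; 2.22 -0.04 0.09 -0.0
```

Request:
carry_out:
  rows: "0 -0.08 0.15 0 0; 2 -0.08 0.15 0 0; 2.2 0 0 0 0; 2.2 0 0 0 0; 1.6 0 0 0 0"

```text
time: 29.1
position: [0.5824, 0.0537, 0.1051]
ee_rot: [[-0.003, -0.25, -0.968], [0.006, -0.968, 0.25], [-1.0, -0.005, 0.004]]
ft_force: [-0.1, 0.7, -0.4]
opening: 0.0005
```

Request:
carry_out:
  rows: "0.2 0 0 0 0; 0.2 0 0 0 0; 0.2 0 0 0 0; 0.2 0 0 0 0; 0.1 0 0 0 0"

```text
time: 29.72
position: [0.5824, 0.0538, 0.0954]
ee_rot: [[-0.004, -0.25, -0.968], [0.006, -0.968, 0.25], [-1.0, -0.005, 0.005]]
ft_force: [-0.3, 0.4, 0.3]
opening: 0.0003
```

Request:
carry_out:
  rows: "0.08 0 0 0 0; 0.05 0 0 0 0; 0.05 0 0 0 0; 0.05 0 0 0 0; 0 0 0 0 0"

```text
time: 30.35
position: [0.5824, 0.0538, 0.0954]
ee_rot: [[-0.002, -0.249, -0.968], [0.006, -0.968, 0.249], [-1.0, -0.005, 0.003]]
ft_force: [0.4, 0.5, 0.5]
opening: 0.0003
```

Request:
carry_out:
  rows: "0.15 0 0 0 0; 0.15 0 0 0 0; 0.15 0 0 0 0; 0.15 0 0 0 0; 0.1 0 0 0 0"

```text
time: 30.98
position: [0.5826, 0.0538, 0.0953]
ee_rot: [[0.001, -0.247, -0.969], [0.005, -0.969, 0.247], [-1.0, -0.005, 0.0]]
ft_force: [-3.2, -0.5, 9.1]
opening: 0.0009
```

Request:
carry_out:
  rows: "-0.8 0 0 0 0; -0.5 0 1.5 0 0; 0 0 1.8 0 0; 0 0 1.6 0 0; 0.5 0 0 0 0"

```text
time: 31.6
position: [0.5314, 0.0667, 0.1036]
ee_rot: [[0.002, -0.247, -0.969], [0.006, -0.969, 0.247], [-1.0, -0.006, -0.0]]
ft_force: [-0.2, -0.4, 0.9]
opening: 0.0009
```

Request:
carry_out:
  rows: "0.3 0 0 0 0; 0.2 0 0 0 0; 0.2 0 0 0 0; 0.15 0 0 0 0; 0.15 0 0 0 0"

```text
time: 32.22
position: [0.5316, 0.0669, 0.0952]
ee_rot: [[0.001, -0.246, -0.969], [0.005, -0.969, 0.246], [-1.0, -0.005, 0.0]]
ft_force: [-10.8, 3.3, 22.9]
opening: 0.0009
```

Request:
carry_out:
  rows: "-0.5 0 0 0 0; -2 0 0 0 0; -4 0 0 0 0; -4 0 0 0 0; -3 3 0 0 0"

```text
time: 32.85
position: [0.524, 0.0368, 0.2312]
ee_rot: [[-0.004, -0.245, -0.969], [0.002, -0.969, 0.245], [-1.0, -0.001, 0.005]]
ft_force: [0.5, 0.2, -0.6]
opening: 0.0002
```

Request:
carry_out:
  rows: "0 5 0 0 0; 0 5 0 0 0; 0 5 0 0 0; 0 4 0 0 0; 0 0 0 0 0"

```text
time: 33.48
position: [0.4778, -0.1538, 0.234]
ee_rot: [[0.003, -0.246, -0.969], [0.003, -0.969, 0.246], [-1.0, -0.004, -0.002]]
ft_force: [-0.2, -0.5, 0.6]
opening: 0.0006
```

Run:
```python
from h import *
s=st()
for n in("side","top"): cv2.imwrite(f"pics/{n}30.png",read_camera(n)[:,:,::-1])
zoom(cv2.imread("pics/side30.png"),240,185,80,70,8,"pics/s30.png",.6)
im=cv2.imread("pics/top30.png").astype(float)
r=cv2.GaussianBlur((im[:,:,0]-im[:,:,2])/(im.mean(2)+5),(0,0),.6)
V=im.mean(2).copy(); V[r>-.015]=120
x0,y0=228,178; m=V[y0:y0+80,x0:x0+75]
k=cv2.morphologyEx(m.astype(np.float32),cv2.MORPH_CLOSE,np.ones((5,5)))
zoom(cv2.imread("pics/top30.png"),x0,y0,75,80,7,"pics/t30.png",.8)
try:
  c=contour_world("top",k,180,0)+[x0,y0]
  W=np.array([ray("top",p,.067)[:2] for p in c])
  C,psi=fitrect(W,-.25,.12,.1,[.559,.0595]); print(C,psi)
except Exception as e: print(e)
```

```text
t 33.48 p [ 0.4778 -0.1538  0.234 ] yaw 2.893 tx [ 0.003  0.003 -1.   ] F [-0.2 -0.5  0.6] M [-0.09  0.16 -0.  ] op 0.0006
expected non-empty vector for x
```

View pics/s30.png

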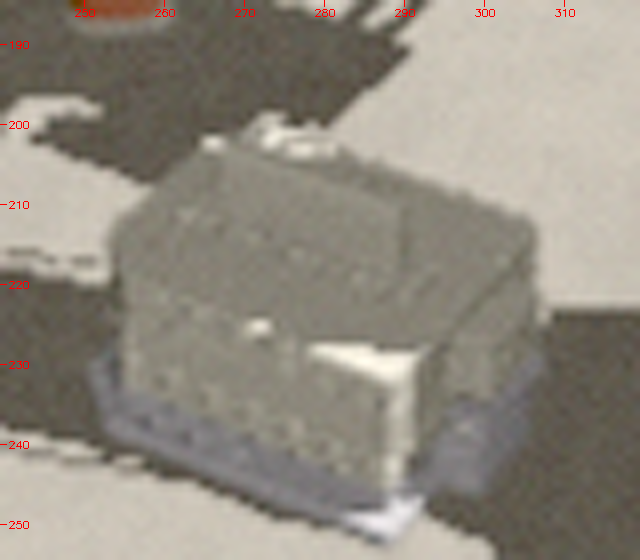

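View pics/t30.png

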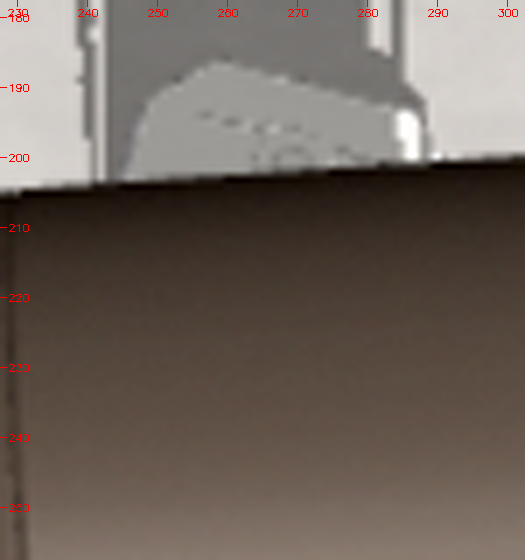

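View pics/side30.png

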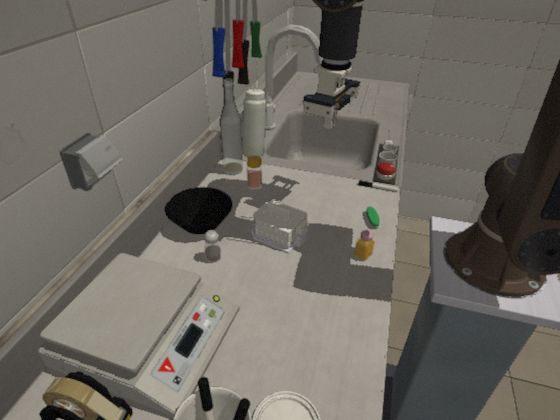

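Request:
carry_out:
  rows: "0 5 0 0 0; 0 6 0 0 0; 0 6 0 0 0; 0 6 0 0 0; 0 3 0 0 0"

```text
time: 34.2
position: [0.4201, -0.4056, 0.2329]
ee_rot: [[0.005, -0.232, -0.973], [0.004, -0.973, 0.232], [-1.0, -0.005, -0.004]]
ft_force: [0.2, 0.4, 0.3]
opening: 0.0006
```

Request:
carry_out:
  rows: "0 4 0 0 0; 0 4 2 0 0; 0 4 2 0 0; 0 4 2 0 0; 0 0 0 0 0"

```text
time: 34.83
position: [0.3273, -0.5507, 0.2293]
ee_rot: [[0.003, -0.227, -0.974], [0.005, -0.974, 0.227], [-1.0, -0.006, -0.002]]
ft_force: [1.1, 1.0, -0.2]
opening: -0.0001
```

Run:
```python
from h import *
s=st()
cv2.imwrite("pics/top31.png",read_camera("top")[:,:,::-1])
im=cv2.imread("pics/top31.png").astype(float)
x0,y0=228,178
zoom(cv2.imread("pics/top31.png"),x0,y0,75,80,7,"pics/t31.png",.8)
u=np.array([np.cos(CY),np.sin(CY)]);n=np.array([-u[1],u[0]])
for q in [(-60,50),(-60,-50),(42,50),(60,32),(60,-32),(42,-50)]:
  print(q,np.round(proj("top",np.r_[C0+u*q[0]/1e3+n*q[1]/1e3,.067]),1))
```

```text
t 34.83 p [ 0.3273 -0.5507  0.2293] yaw 2.913 tx [ 0.003  0.005 -1.   ] F [ 1.1  1.  -0.2] M [-0.05  0.13 -0.05] op -0.0001
(-60, 50) [236.5 236. ]
(-60, -50) [281.3 247.7]
(42, 50) [248.6 191. ]
(60, 32) [258.7 185.2]
(60, -32) [286.9 192.6]
(42, -50) [292.8 202.5]
```

View pics/t31.png

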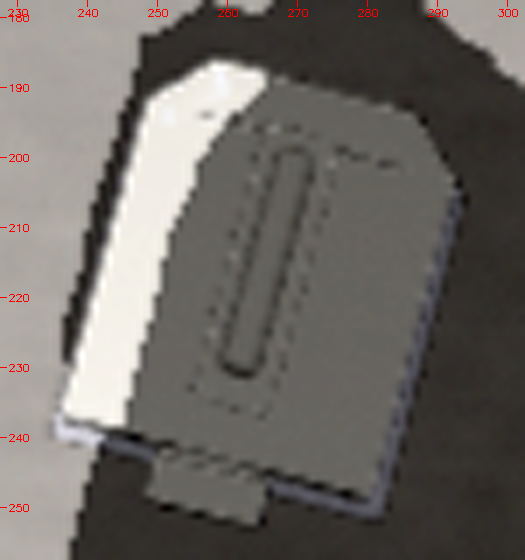

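Run:
```python
from rig import ticket, status
print(ticket.finish_job()); print(status.observe()["time"])
```

```text
the job is handed in; nothing more can be done
None
the job is handed in; nothing more can be done
```

I stacked the tray on the carrier and the lid on the tray, then handed the job in at about 35 s of the 67 s. `finish_job` gave no verdict, so the result rests on my own checks below.

**How it went:** The moves can only turn about the finger axis, so I gripped each bar near its +x end with light force. I lifted until the piece pivoted on its tongue to about 25°, then clamped it. I slid the tongue in under the catch and lowered the other end with a light grip. The first light lift of the lid came up level, so I set it down, took a new grip nearer the end of the bar at 3 N, and it tilted. While sliding the lid's tongue in I felt a contact of about 2.5 N and backed off slightly before lowering.

**Last checks:**
- **Tray position:** before the lid went on, the top view put the tray within about 0.7 mm and 0.002 rad of where I measured the carrier seat.
- **Lid height:** I pressed the handle bar with shut fingertips at both ends. They stopped at 95.3 mm and 95.2 mm; a fully seated, level stack would give 95.0 mm.
- **Lid position:** the final top view shows the lid square on the stack with the cut-off corners matching. It sits about 1 pixel (roughly 2 mm) toward -x of the ideal. That is about the play in the joint and inside the 5 mm limit.
- **Disagreements:** my automatic outline fit for the lid failed because the arm hid it. I compared the corners by eye in a later picture instead. I did not re-measure the tray after the lid was on, and the side view suggested it may have slid about 2 mm or more toward -x (hard to read) while I was hooking the lid.
- **Surroundings:** the salt shaker and spice jar were both upright in the last side picture, and the arm was well clear of everything.

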